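Check in the sample boxes with the scanner

ROBOT

A 7-joint arm with a two-finger parallel gripper is mounted at the origin on the work surface. World frame = base frame: x ahead of the robot, y to its left, z up, the work surface at z = 0. Lengths are in m, angles in rad, forces in N, time in s.
With the tool pointing down it reaches from about 0.35 to 0.9 m from the base axis. Payload 8.1 kg.
Tool frame: the origin (TCP) lies on the centre line of the jaws, within the pads' length; the fingertips stand bot.tips_ahead ahead of it and the grasp point (between the pads) lies 11 mm behind it (bot.tips_ahead is the distance from the TCP to the fingertips, in m); z points along the fingers, y is the line along which they close (so a half turn about z gives the same grasp; the last joint's range is limited). The gripper opens to 85 mm and grips with 20 to 120 N. Pads are 22 mm wide; open, the fingers measure 114 mm over their backs; the gripper's body (76 mm by 85 mm) begins 54 mm behind the grasp point. The pads swing forward as they close: fully open they stand 13 mm farther back than shut.
Start: joints at [-1.338, 0.434, 0.025, 1.573, -0.012, 1.134, -0.075], TCP at [0.206, 0.59, 0.239] pointing down, gripper open.
Joint ranges: [-2.62, 2.62], [-0.44, 2.09], [-1.27, 1.32], [0.08, 2.57], [-1.32, 4.46], [0.12, 2], [-2.74, 2.74]. Speed limits (rad/s): [2.22, 2.22, 3.01, 3.01, 3.14, 3.14, 3.14].

INTERFACE

Orientations are given as a unit quaternion [x, y, z, w].
In Python, from bench import bot gives the robot as it stands.
- The arm moves only by the shell command python3 -m jog 'ROWS' [FORCE]. ROWS is a JSON object of lists of equal length, an entry for each row: "hand": the closure, from -1 (fully open) to 1 (shut); "slide": the shift along the tool's x, y, z as a fraction of full scale, a list of three; "turn": the turn about the tool's z as a fraction of full scale. A call has 1 to 8 rows; each row shifts and turns the commanded pose from where the row before left it, along the tool's axes as they then stand; what a row does not reach is not made up. Full scale, the value 1, is 0.025 m for a shift and 0.12 rad for a turn. A row lasts 1/12 s, in which the tool goes at most 41.7 mm and 7.16 degrees, less where a joint would pass 70% of its speed; a pose out of reach is approached as far as the arm can. A call with a number of a shift or a turn outside -1 to 1 is refused whole. A call with a gripper value outside its range is refused whole. The fingers move at their own pace and stop on an object; FORCE is the grip in N (left out, the last holds). Time passes only in rows, so rows that do not move let the fingers close. It gives the time, the measured TCP pose, the force, the opening and the grip force at its end, in the units of the state.
- bot.sense(): the state, without advancing time (a new reading comes with each control period).
- bot.capture(name): name is "scene" or "top"; returns a dict with "frame" (420x560x3 uint8, red, green, blue), "fx", "fy", "cx", "cy" (pixels), "origin" and "rotation" of the camera in the world. Camera axes: x right, y down, z forward; pixel columns grow to the right and rows downward; lengths in m; the calibration is good to about 2 mm. A picture is of the moment at which its call begins. There is no depth.
- bot.close_job(): hands the job in; it is judged then, once.
Trained networks look in a picture, given as the dict that the camera call returned (one of the last four; its "shot" number tells which), for a name from the list of things; names that differ only in an ending like _2 or _b are one class to them, and where a whole thing is asked for, a point or a joint stands for the part that bears it (a point fixed in the world has none). Each returns a list of dicts, best first, with "score" (0 to 1); they miss things now and then, are a little off and sometimes report something else, mostly with a low value. They report only what shows in the picture. A call takes as long as a camera call. They do not tell look-alikes from the thing itself.
- bot.look_for(picture, target): "position" ([x, y, z] in m, in world coordinates, good to about 4 mm: the middle of the surface that is visible of it).
The state is a dict: "time": time; "qpos": joint angles; "joint_vel": joint speeds; "joint_efforts": joint torques, N m; "ee_pos": TCP position; "ee_rot": TCP orientation; "force": force on the tool from outside, world axes, zero at the start; "ft_torque": the same for the moment, N m; "width": opening from 0.0 (shut) to 1.0 (fully open); "gripper_force": force on a finger pad.
Only numpy, scipy, OpenCV 4.12 (cv2) and the standard library are available. Lean on these libraries where they do the work, as an engineer would, in place of code of your own. Each camera call takes 0.05 s, during which the arm holds its last target. There are 200 camera calls.

TASK

Lift the lids off the red, yellow and blue boxes (one may have come without its lid) and lay them flat, knob up, on the grey mat. With all three boxes open, pick up the scanner and aim its beam at the label in each box, holding it steady for a good second, in the order red, yellow, blue; then stand the scanner back upright in the middle of its green pad and close every box that came with a lid fully with that lid of its own colour. Do not knock the tape roll, the pot or the carton out of place.

Things in the scene. Friction and masses are not known exactly. Their poses are not given: they have to be found in the camera images.
- red_knob (a point): Centre of the black square knob (22 x 22 x 32 mm tall, parallel to the lid's sides) on the loose red lid: a plate 92 x 92 x 4 mm, 90 g, with a plug 70 x 70 x 8 mm under it that fits the box's mouth in any quarter turn. The point is 16 mm above the plate, 28 mm above the plug's underside; z up. The lid starts on the red box or is missing (no reading): then that box starts and stays open.
- red_box: Loose square red open box, 86 x 86 mm outside, 78 x 78 mm inside, 45 mm tall, about 0.45 kg (a module lies fixed inside). Origin at the centre of its underside; x and y along its sides, z up. With the lid seated, the knob's centre is 65 mm above this origin and the lid's plate rests on the rim.
- red_label (a point): Centre of the white bar-code label (40 x 30 mm, facing up) on the grey module in the red box, 19 mm above the box's underside, in its middle.
- yellow_knob (a point): Centre of the black square knob (22 x 22 x 32 mm tall, parallel to the lid's sides) on the loose yellow lid: a plate 92 x 92 x 4 mm, 90 g, with a plug 70 x 70 x 8 mm under it that fits the box's mouth in any quarter turn. The point is 16 mm above the plate, 28 mm above the plug's underside; z up. The lid starts on the yellow box or is missing (no reading): then that box starts and stays open.
- yellow_box: Loose square yellow open box, 86 x 86 mm outside, 78 x 78 mm inside, 45 mm tall, about 0.45 kg (a module lies fixed inside). Origin at the centre of its underside; x and y along its sides, z up. With the lid seated, the knob's centre is 65 mm above this origin and the lid's plate rests on the rim.
- yellow_label (a point): Centre of the white bar-code label (40 x 30 mm, facing up) on the grey module in the yellow box, 19 mm above the box's underside, in its middle.
- blue_knob (a point): Centre of the black square knob (22 x 22 x 32 mm tall, parallel to the lid's sides) on the loose blue lid: a plate 92 x 92 x 4 mm, 90 g, with a plug 70 x 70 x 8 mm under it that fits the box's mouth in any quarter turn. The point is 16 mm above the plate, 28 mm above the plug's underside; z up. The lid starts on the blue box or is missing (no reading): then that box starts and stays open.
- blue_box: Loose square blue open box, 86 x 86 mm outside, 78 x 78 mm inside, 45 mm tall, about 0.45 kg (a module lies fixed inside). Origin at the centre of its underside; x and y along its sides, z up. With the lid seated, the knob's centre is 65 mm above this origin and the lid's plate rests on the rim.
- blue_label (a point): Centre of the white bar-code label (40 x 30 mm, facing up) on the grey module in the blue box, 19 mm above the box's underside, in its middle.
- scanner_grip (a point): Grip of the loose scanner, 0.28 kg: round black foot (60 mm across, 10 mm tall), upright grey column 30 x 30 mm up to 140 mm above the foot's underside, black head jutting forward (+x) 53 to 98 mm above it. The point is on the column's axis, 120 mm above the underside; grip the column here from above across either pair of sides. z up when it stands.
- scanner_window (a point): Middle of the window under the scanner's head, 33 mm forward of the column's axis, 62 mm above the foot's underside. Its z axis is the reading beam: forward and down, 35 degrees from straight down when the scanner is upright; y is the scanner's y. It reads a label whose centre is within 14 mm of the beam (each way), 80 to 220 mm from the window (140 is best).
- scanner_pad: Fixed green square pad, 100 x 100 x 4 mm, where the scanner stands at the start. Origin at the centre of its underside.
- lid_mat: Fixed flat grey mat for the lids, 130 mm (its x) by 360 mm (its y), 3 mm thick. Origin at the centre of its underside. Three lids fit side by side along y, 112 mm apart.
- tape_mid (a point): Bystander: white tape roll, 90 mm across, 48 mm tall, lying flat; the point is its centre.
- pot_mid (a point): Bystander: blue ceramic pot, 72 mm across, 95 mm tall; the point is on its axis, half-way up.
- carton_mid (a point): Bystander: closed cardboard carton 70 x 100 x 60 mm; the point is its centre.
Mind the look-alikes: they are no part of the job. What is shaped like the part that bears yellow_knob but pink or turquoise is not meant. Leave any turquoise look-alike of the part that bears blue_knob alone.

How it is judged:
By the outcome, as a careful person would: the job done as asked, in the order asked, and still so for the second after the job is handed in, with the robot touching nothing.
Of red_lid, yellow_lid, blue_lid only 2 to 3 are there at a start; the rules pass over those that are not, and their reading is None.
At some moment in a run one of red_box, yellow_box, blue_box may be knocked a few centimetres aside while the robot is not near it.
It also fails if it takes over 210 s, if anything falls off the work surface, if the arm or the gripper's body presses on something with over 40 N, if the wrist force passes 120 N, or if a joint passes its speed limit or range.

## Working session

There is one attempt and no reset: what is moved stays moved. The work goes in short steps, Python scripts to look and compute and a shell command to move; the robot and the scene stay as the last step left them, time stands still between calls to the robot, and variables do not carry over. Pictures are saved under pics/ and viewed, at most 14 in all, crops included, and the job is handed in when it is done.

```bash
ls; mkdir -p pics; cat > h.py <<'E'
from bench import bot
import numpy as np, cv2, json
from scipy.spatial.transform import Rotation as R
def save(p,n): cv2.imwrite(f'pics/{n}.png',p['frame'][:,:,::-1])
def pix2plane(p,u,v,z):
    d=np.array(p['rotation'])@np.array([(u-p['cx'])/p['fx'],(v-p['cy'])/p['fy'],1.]);o=np.array(p['origin'])
    return o+d*(z-o[2])/d[2]
def proj(p,X):
    c=np.array(p['rotation']).T@(np.array(X)-np.array(p['origin']))
    return np.array([p['fx']*c[0]/c[2]+p['cx'],p['fy']*c[1]/c[2]+p['cy']])
E
python3 - <<'E'
from h import *
s=bot.sense();print({k:np.round(v,3).tolist() for k,v in s.items()},bot.tips_ahead)
print(R.from_quat(s['ee_rot']).as_matrix().round(3))
for n in('scene','top'):
    p=bot.capture(n);save(p,n+'0')
    print(n,np.round(p['origin'],3),np.round(p['rotation'],3).tolist(),p['fx'])
    for t in 'red_knob red_box red_label yellow_knob yellow_box yellow_label blue_knob blue_box blue_label scanner_grip scanner_window scanner_pad lid_mat tape_mid pot_mid carton_mid'.split():
        print(t,[(np.round(d['position'],3).tolist(),round(d['score'],2),proj(p,d['position']).astype(int).tolist()) for d in bot.look_for(p,t)])
E
```

```text
pics
{'time': 0.0, 'qpos': [-1.338, 0.435, 0.025, 1.574, -0.012, 1.134, -0.075], 'joint_vel': [0.002, -0.001, 0.0, 0.001, -0.0, -0.002, 0.001], 'joint_efforts': [-0.001, -67.047, 1.025, -31.622, 0.016, 0.013, -0.0], 'ee_pos': [0.206, 0.59, 0.239], 'ee_rot': [0.167, 0.986, -0.001, -0.0], 'force': [0.424, -0.071, -0.031], 'ft_torque': [0.006, -0.014, 0.022], 'gripper_force': 0.0, 'width': 1.0} 0.008
[[-0.944  0.33  -0.   ]
 [ 0.33   0.944 -0.002]
 [-0.    -0.002 -1.   ]]
scene [1.297 0.614 0.692] [0.348, 0.8, -0.45, -0.189] 456.3668984760921Traceback (most recent call last):
  File "<stdin>", line 8, in <module>
  File "h.py", line 9, in proj
    c=np.array(p['rotation']).T@(np.array(X)-np.array(p['origin']))
      ~~~~~~~~~~~~~~~~~~~~~~~~~^^~~~~~~~~~~~~~~~~~~~~~~~~~~~~~~~~~~
ValueError: matmul: Input operand 1 has a mismatch in its core dimension 0, with gufunc signature (n?,k),(k,m?)->(n?,m?) (size 3 is different from 4)
```

View pics/scene0.png

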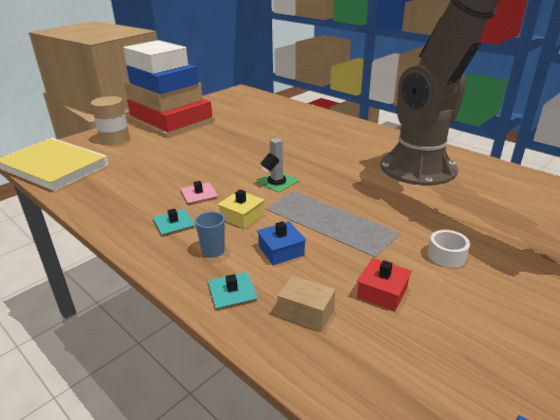

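The scene view shows all three boxes lidded: red at (384,283), yellow (241,208), blue (281,242). The pink and turquoise lids are loose on the table. The scanner is at (277,160) on its pad with its head towards the image left. The mat, pot, carton and tape are all visible. The camera rotation comes as a quaternion, so I'll fix the helper.

```bash
sed -i "s/np.array(p\['rotation'\])/R.from_quat(p['rotation']).as_matrix()/" h.py
python3 - <<'E'
from h import *
for n in('scene','top'):
    p=bot.capture(n);save(p,n+'1')
    print(n,np.round(p['origin'],3),p['fx'])
    for t in 'red_knob red_box yellow_knob yellow_box blue_knob blue_box scanner_grip scanner_window scanner_pad lid_mat tape_mid pot_mid carton_mid'.split():
        print(t,[(np.round(d['position'],3).tolist(),round(d['score'],2),proj(p,d['position']).astype(int).tolist()) for d in bot.look_for(p,t)])
E
```

```text
scene [1.297 0.614 0.692] 456.3668984760921
red_knob [([0.611, 0.256, 0.051], 0.76, [385, 279])]
red_box [([0.639, 0.268, 0.023], 0.96, [381, 298])]
yellow_knob [([0.762, -0.31, 0.013], 0.81, [172, 223]), ([0.616, -0.388, 0.011], 0.8, [198, 194]), ([0.614, -0.201, 0.052], 0.68, [239, 204]), ([0.673, 0.009, 0.023], 0.43, [280, 254])]
yellow_box [([0.638, -0.172, 0.026], 0.96, [240, 219])]
blue_knob [([0.647, -0.01, 0.049], 0.95, [282, 237]), ([0.832, 0.013, 0.01], 0.81, [232, 293]), ([0.612, 0.256, 0.05], 0.56, [385, 279])]
blue_box [([0.67, 0.01, 0.02], 0.86, [282, 255]), ([0.612, -0.2, 0.05], 0.59, [240, 204])]
scanner_grip [([0.403, -0.264, 0.074], 0.77, [277, 164]), ([0.639, -0.173, 0.018], 0.53, [240, 222]), ([0.649, -0.009, 0.049], 0.29, [282, 238])]
scanner_window [([0.406, -0.266, 0.078], 0.85, [275, 163])]
scanner_pad [([0.406, -0.258, 0.002], 0.72, [278, 185])]
lid_mat [([0.458, 0.006, 0.008], 0.76, [334, 222])]
tape_mid [([0.403, 0.293, 0.03], 0.69, [445, 250])]
pot_mid [([0.761, -0.13, 0.067], 0.89, [213, 232])]
carton_mid [([0.777, 0.177, 0.058], 0.72, [305, 299])]
top [ 
[... 261 characters left out ...]
4], 0.73, [311, 134]), ([0.598, -0.211, 0.052], 0.66, [338, 195])]
yellow_box [([0.765, -0.154, 0.055], 0.22, [311, 135])]
blue_knob [([0.822, 0.002, 0.013], 0.79, [252, 123]), ([0.639, -0.021, 0.05], 0.65, [264, 184])]
blue_box [([0.596, -0.007, 0.013], 0.43, [260, 203])]
scanner_grip [([0.394, -0.274, 0.087], 0.67, [372, 272])]
scanner_window [([0.392, -0.274, 0.082], 0.85, [372, 273])]
scanner_pad [([0.36, -0.266, 0.006], 0.8, [365, 287]), ([0.753, 0.159, 0.059], 0.5, [193, 145])]
lid_mat [([0.452, -0.017, 0.006], 0.85, [266, 258])]
tape_mid [([0.383, 0.288, 0.049], 0.8, [146, 291])]
pot_mid [([0.765, -0.156, 0.056], 0.96, [312, 135])]
carton_mid [([0.75, 0.163, 0.058], 0.74, [191, 146])]
```

View pics/top1.png

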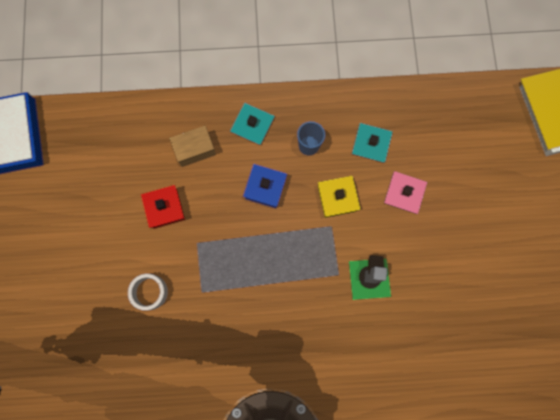

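Top view, with +x up and +y left: red box at (163,207), blue (265,186), yellow (339,197), mat centre (268,259), pad (370,279) with the scanner facing roughly up. Turquoise lids are at (252,123) and (372,142), pink at (406,192). All three lids are present. Next I'll fit the outlines precisely in both cameras.

```bash
cat >> h.py <<'E'
from scipy.optimize import minimize
HUE=dict(red=lambda h,s,v:((h<7)|(h>173))&(s>150)&(v>70),yellow=lambda h,s,v:(h>20)&(h<34)&(s>130)&(v>90),
 blue=lambda h,s,v:(h>108)&(h<126)&(s>150)&(v>50),green=lambda h,s,v:(h>48)&(h<75)&(s>130)&(v>40),
 mat=lambda h,s,v:(s<60)&(v<140)&(v>40))
def mask(p,c,xy,z=.03,r=30):
    h,s,v=[a.astype(int) for a in cv2.split(cv2.cvtColor(p['frame'],cv2.COLOR_RGB2HSV))]
    m=HUE[c](h,s,v).astype(np.uint8); roi=np.zeros_like(m);u=proj(p,[*xy,z]).astype(int)
    cv2.circle(roi,tuple(int(i) for i in u),r,1,-1); m=m*roi
    m=cv2.morphologyEx(m,cv2.MORPH_OPEN,np.ones((2,2),np.uint8))
    n,l,st,_=cv2.connectedComponentsWithStats(m)
    return (l==1+np.argmax(st[1:,4])).astype(np.uint8) if n>1 else m
def sq(x,y,a,wx,wy,z):
    c,s=np.cos(a),np.sin(a); return [[x+c*i*wx/2-s*j*wy/2,y+s*i*wx/2+c*j*wy/2,z] for i,j in((1,1),(1,-1),(-1,-1),(-1,1))]
S=8
def hullmask(p,pts):
    q=np.array([proj(p,X) for X in pts]);m=np.zeros((420*S//2,560*S//2),np.uint8)
    h=cv2.convexHull(((q+.5)*S/2-.5).astype(np.float32)); cv2.fillConvexPoly(m,np.round(h*16).astype(np.int32),1,shift=4); return m
def fit(ps,col,xy,model,r=30,z=.03,a0s=(0,.4,.8,1.2)):
    T=[]
    for p in ps:
        m=mask(p,col,xy,z,r); pts=np.argwhere(m)[:,::-1]
        c=np.concatenate([pts+d for d in ([-.5,-.5],[.5,.5],[-.5,.5],[.5,-.5])]).astype(np.float32)
        hm=np.zeros((420*S//2,560*S//2),np.uint8)
        cv2.fillConvexPoly(hm,np.round(cv2.convexHull(((c+.5)*S/2-.5).astype(np.float32))*16).astype(np.int32),1,shift=4); T.append(hm)
    def cost(t):
        return sum(1-(a&b).sum()/max(1,(a|b).sum()) for a,b in((hullmask(p,model(t[0],t[1],t[2]/10)),k) for p,k in zip(ps,T)))
    best=min((minimize(cost,[*xy,a*10],method='Nelder-Mead',options=dict(initial_simplex=[[*xy,a*10],[xy[0]+.02,xy[1],a*10],[xy[0],xy[1]+.02,a*10],[*xy,a*10+3]],xatol=1e-4,fatol=1e-4)) for a in a0s),key=lambda r:r.fun)
    return best.x[:2].round(4).tolist()+[round(best.x[2]/10,3)],round(best.fun/len(ps),3)
lidded=lambda z0=0:(lambda x,y,a:sq(x,y,a,.092,.092,z0+.049)+sq(x,y,a,.092,.092,z0+.045)+sq(x,y,a,.086,.086,z0))
openbox=lambda x,y,a:sq(x,y,a,.086,.086,.045)+sq(x,y,a,.086,.086,0)
def matlid(x,y,a): return sq(x,y,a,.092,.092,.015)+sq(x,y,a,.092,.092,.011)
padm=lambda x,y,a:sq(x,y,a,.1,.1,.004)+sq(x,y,a,.1,.1,0)
matm=lambda x,y,a:sq(x,y,a,.13,.36,.003)+sq(x,y,a,.13,.36,0)
def moves(x,y,z,yaw):
    """yaw = world yaw of tool y mod 90/180"""
    s=bot.sense();M=R.from_quat(s['ee_rot']).as_matrix();t=np.arctan2(M[1,1],M[0,1])
    d=(yaw-t+np.pi/4)%(np.pi/2)-np.pi/4
    Mn=R.from_rotvec([0,0,d]).as_matrix()@M
    D=np.array([x,y,z])-s['ee_pos']
    print('pos',np.round(s['ee_pos'],4),'yaw_y',round(t,3),'| turn units',round(-d/.12,2),'slide units after turn',np.round(Mn.T@D/.025,2),'before turn',np.round(M.T@D/.025,2))
E
python3 - <<'E'
from h import *
a=bot.capture('scene');b=bot.capture('top')
for c,xy in dict(red=(.60,.245),yellow=(.605,-.207),blue=(.645,-.016)).items():
    for ps in ([a],[b],[a,b]): print(c,fit(ps,c,xy,lidded(),r=40 if ps==[a] else 34))
for ps in ([a],[b],[a,b]): print('pad',fit(ps,'green',(.38,-.265),padm,z=.002))
for ps in ([a],[b],[a,b]): print('mat',fit(ps,'mat',(.455,-.01),matm,z=.002,r=78,a0s=(-.1,.1)))
A=cv2.resize(a['frame'][130:200,240:320],(640,560),interpolation=3);B=cv2.resize(b['frame'][245:305,340:410],(700,600),interpolation=3)
cv2.imwrite('pics/sa.png',A[:,:,::-1]);cv2.imwrite('pics/sb.png',B[:,:,::-1])
E
```

```text
red ([0.6004, 0.2497, np.float64(1.818)], np.float64(0.029))Traceback (most recent call last):
  File "<stdin>", line 4, in <module>
ValueError: The truth value of an array with more than one element is ambiguous. Use a.any() or a.all()
```

```bash
python3 - <<'E'
from h import *
a=bot.capture('scene');b=bot.capture('top')
for c,xy in dict(red=(.60,.245),yellow=(.605,-.207),blue=(.645,-.016)).items():
    for ps in ([a],[b],[a,b]): print(c,fit(ps,c,xy,lidded(),r=38))
for ps in ([a],[b],[a,b]): print('pad',fit(ps,'green',(.38,-.265),padm,z=.002))
for ps in ([a],[b],[a,b]): print('mat',fit(ps,'mat',(.455,-.01),matm,z=.002,r=78,a0s=(-.1,.1)))
A=cv2.resize(a['frame'][130:200,240:320],(640,560),interpolation=3);B=cv2.resize(b['frame'][245:305,340:410],(700,600),interpolation=3)
cv2.imwrite('pics/sa.png',A[:,:,::-1]);cv2.imwrite('pics/sb.png',B[:,:,::-1])
E
```

```text
red ([0.6002, 0.2498, np.float64(0.242)], np.float64(0.032))
red ([0.598, 0.2449, np.float64(0.229)], np.float64(0.019))
red ([0.5982, 0.2467, np.float64(0.218)], np.float64(0.059))
yellow ([0.6048, -0.1998, np.float64(1.945)], np.float64(0.292))
yellow ([0.5978, -0.2156, np.float64(0.121)], np.float64(0.056))
yellow ([0.5985, -0.2134, np.float64(0.104)], np.float64(0.218))
blue ([0.6402, -0.0204, np.float64(1.175)], np.float64(0.048))
blue ([0.638, -0.026, np.float64(-0.393)], np.float64(0.091))
blue ([0.6383, -0.0242, np.float64(1.191)], np.float64(0.088))
pad ([0.4095, -0.3427, np.float64(0.734)], np.float64(0.931))
pad ([0.381, -0.2816, np.float64(0.026)], np.float64(0.166))
pad ([0.3812, -0.282, np.float64(0.021)], np.float64(0.551))
mat ([0.455, -0.01, np.float64(-0.1)], np.float64(1.0))
mat ([0.4487, -0.0194, np.float64(0.066)], np.float64(0.009))
mat ([0.4487, -0.0194, np.float64(0.066)], np.float64(0.505))
```

View pics/sb.png

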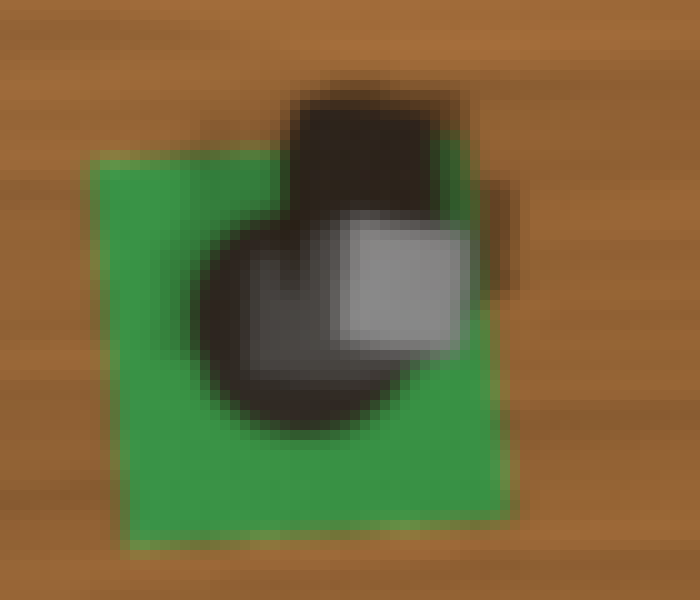

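View pics/sa.png

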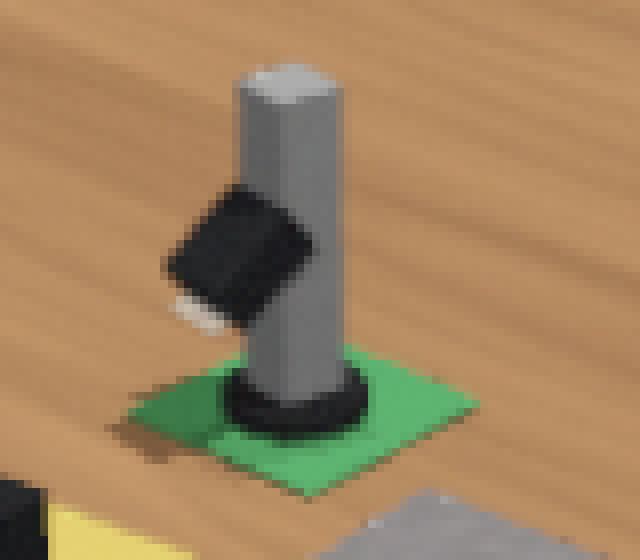

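```bash
sed -i 's/(h>20)&(h<34)&(s>130)/(h>20)\&(h<36)\&(s>110)/; s/(h>48)&(h<75)&(s>130)/(h>45)\&(h<90)\&(s>70)/' h.py
sed -i 's/mat=lambda h,s,v:(s<60)&(v<140)/mat=lambda h,s,v:(s<60)\&(v<170)/' h.py
python3 - <<'E'
from h import *
a=bot.capture('scene');b=bot.capture('top')
for ps in ([a],[b],[a,b]): print('y',fit(ps,'yellow',(.605,-.207),lidded(),r=36))
for ps in ([a],[b],[a,b]): print('pad',fit(ps,'green',(.38,-.27),padm,z=.002))
print('mat',fit([a],'mat',(.455,-.01),matm,z=.002,r=78,a0s=(0,.1)))
f=lambda x,y,k,ox,oy:(x/k+ox-.5,y/k+oy-.5)
print('foot',pix2plane(b,*f(305,325,10,340,245),.014),'coltop',pix2plane(b,*f(404,283,10,340,245),.144),pix2plane(a,*f(291,83,8,240,130),.144))
print('padc',pix2plane(b,*f(301,340,10,340,245),.004),pix2plane(a,*f(305,412,8,240,130),.004))
moves(.599,.247,.15,.23)
E
```

```text
y ([0.6002, -0.2068, np.float64(0.138)], np.float64(0.078))
y ([0.5978, -0.2156, np.float64(1.691)], np.float64(0.055))
y ([0.5981, -0.2131, np.float64(1.689)], np.float64(0.084))
pad ([0.386, -0.2753, np.float64(0.033)], np.float64(0.095))
pad ([0.3812, -0.2819, np.float64(1.582)], np.float64(0.126))
pad ([0.3835, -0.2769, np.float64(1.617)], np.float64(0.161))
mat ([0.4521, -0.0143, np.float64(0.07)], np.float64(0.018))
foot [ 0.38735643 -0.27955604  0.014     ] coltop [ 0.3891891  -0.27984274  0.144     ] [ 0.38806974 -0.28105557  0.144     ]
padc [ 0.38407302 -0.27997203  0.004     ] [ 0.38684434 -0.27827876  0.004     ]
pos [0.2059 0.5901 0.2393] yaw_y 1.235 | turn units -4.72 slide units after turn [-12.18 -16.95   3.57] before turn [-19.37  -7.78   3.57]
```

```bash
python3 -m jog '{"hand":[-1,-1,-1,-1,-1,-1,-1,-1],"slide":[[0,0,0],[0,0,0],[0,0,0],[0,0,0],[0,0,0],[-0.7,-1,0],[-0.7,-1,0],[-0.7,-1,0]],"turn":[-1,-1,-1,-1,-0.72,0,0,0]}' 40
python3 -m jog '{"hand":[-1,-1,-1,-1,-1,-1,-1,-1],"slide":[[-0.7,-1,0],[-0.7,-1,0],[-0.7,-1,0],[-0.7,-1,0],[-0.7,-1,0],[-0.7,-1,0],[-0.7,-1,0],[-0.7,-1,0]],"turn":[0,0,0,0,0,0,0,0]}'
python3 -m jog '{"hand":[-1,-1,-1,-1,-1,-1,-1,-1],"slide":[[-0.7,-1,0],[-0.7,-1,0],[-0.7,-1,0],[-0.7,-1,0],[-0.7,-1,0],[-0.7,-1,0],[0,0,0],[0,0,0]],"turn":[0,0,0,0,0,0,0,0]}'
python3 -c "
from h import *
moves(.599,.247,.12,.23);print(np.round(bot.sense()['qpos'],2))"
```

```text
time: 2.47
ee_pos: [0.2747, 0.5285, 0.2392]
ee_rot: [-0.116, 0.993, 0.0, -0.0]
force: [-0.1, 0.8, 0.0]
width: 0.997
gripper_force: 0.0
time: 3.13
ee_pos: [0.4573, 0.3652, 0.2395]
ee_rot: [-0.115, 0.993, 0.0, 0.0]
force: [1.3, 0.7, 0.3]
width: 1.004
gripper_force: 0.0
time: 3.8
ee_pos: [0.5941, 0.242, 0.239]
ee_rot: [-0.113, 0.994, -0.0, 0.0]
force: [0.4, 0.3, -0.3]
width: 1.001
gripper_force: 0.0
pos [0.5941 0.242  0.239 ] yaw_y 1.797 | turn units -0.03 slide units after turn [-0.23  0.16  4.76] before turn [-0.23  0.16  4.76]
[-0.5   0.46  0.05  1.53 -0.02  1.15  1.35]
```

```bash
python3 -m jog '{"hand":[-1,-1,-1,-1,-1,-1,-1,-1],"slide":[[-0.23,0.16,1],[0,0,1],[0,0,1],[0,0,1],[0,0,1],[0,0,1],[0,0,0.7],[0,0,0.35]],"turn":[0,0,0,0,0,0,0,0]}'
python3 -m jog '{"hand":[1,1,1,1,1,1,1,1],"slide":[[0,0,0],[0,0,0],[0,0,0],[0,0,0],[0,0,0],[0,0,0],[0,0,0],[0,0,0]],"turn":[0,0,0,0,0,0,0,0]}'
python3 -m jog '{"hand":[1,1,1,1,1,1],"slide":[[0,0,-0.5],[0,0,-0.5],[0,0,-1],[0,0,-1],[0,0,-1],[0,0,0]],"turn":[0,0,0,0,0,0]}'
python3 -c "
from h import *
moves(.443,.095,.12,.068);p=bot.capture('scene');save(p,'g1')"
```

```text
time: 4.47
ee_pos: [0.595, 0.2504, 0.0605]
ee_rot: [-0.116, 0.993, -0.0, -0.002]
force: [-0.7, 0.6, 0.5]
width: 1.0
gripper_force: 0.0
time: 5.13
ee_pos: [0.5982, 0.2499, 0.0644]
ee_rot: [-0.115, 0.993, 0.0, 0.001]
force: [-0.1, 0.2, 6.6]
width: 0.25
gripper_force: 40.8
time: 5.63
ee_pos: [0.6002, 0.2507, 0.17]
ee_rot: [-0.115, 0.993, 0.002, 0.004]
force: [0.7, 0.9, 0.8]
width: 0.247
gripper_force: 39.9
pos [0.6002 0.2507 0.17  ] yaw_y 1.801 | turn units 1.35 slide units after turn [ 6.71 -5.79  1.93] before turn [ 7.56 -4.63  1.92]
```

View pics/g1.png

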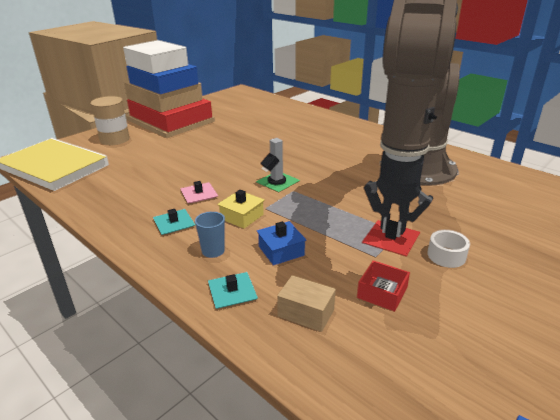

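The red lid is lifted level at (391,236), and the open red box with its label shows at (384,285). Now I'll lay the lid in the mat's +y slot.

```bash
python3 -m jog '{"hand":[1,1,1,1,1,1,1,1],"slide":[[0,0,0],[0,0,0],[0.7,-0.6,0],[1,-0.9,0],[1,-0.9,0],[1,-0.9,0],[1,-0.9,0],[1,-0.8,0]],"turn":[0.68,0.67,0,0,0,0,0,0]}'
python3 -m jog '{"hand":[1,1,1,1,1],"slide":[[1,-0.79,0],[0,0,0.8],[0,0,0.8],[0,0,0],[0,0,0]],"turn":[0,0,0,0,0]}'
python3 -c "
from h import *
moves(.443,.095,.032,.068)"
```

```text
time: 6.35
ee_pos: [0.4621, 0.1135, 0.163]
ee_rot: [-0.034, 0.999, -0.0, -0.0]
force: [0.6, -0.3, -0.7]
width: 0.252
gripper_force: 39.8
time: 6.77
ee_pos: [0.4394, 0.0934, 0.1228]
ee_rot: [-0.034, 0.999, -0.0, -0.001]
force: [0.2, -0.2, -0.2]
width: 0.25
gripper_force: 39.8
pos [0.4394 0.0934 0.1228] yaw_y 1.639 | turn units 0.0 slide units after turn [-0.15  0.06  3.63] before turn [-0.15  0.06  3.63]
```

```bash
python3 -m jog '{"hand":[1,1,1,1,1,1,1],"slide":[[-0.15,0.06,0.8],[0,0,0.9],[0,0,0.9],[0,0,0.6],[0,0,0.3],[0,0,0.15],[0,0,0]],"turn":[0,0,0,0,0,0,0]}'
python3 -m jog '{"hand":[-1,-1,-1,-1,-1,-1,-1,-1],"slide":[[0,0,0],[0,0,0],[0,0,0],[0,0,0],[0,0,-1],[0,0,-1],[0,0,-1],[0,0,-1]],"turn":[0,0,0,0,0,0,0,0]}'
python3 -c "
from h import *
moves(.639,-.023,.15,-.385)"
```

```text
time: 7.35
ee_pos: [0.4442, 0.0956, 0.032]
ee_rot: [-0.034, 0.999, 0.0, -0.0]
force: [-0.2, -0.8, -0.9]
width: 0.247
gripper_force: 39.9
time: 8.02
ee_pos: [0.4437, 0.0953, 0.1333]
ee_rot: [-0.034, 0.999, 0.0, 0.0]
force: [0.8, 0.0, -1.3]
width: 1.001
gripper_force: 0.0
pos [0.4437 0.0953 0.1333] yaw_y 1.639 | turn units 3.78 slide units after turn [-9.02 -1.45 -0.67] before turn [-7.47 -5.25 -0.67]
```

```bash
python3 -m jog '{"hand":[-1,-1,-1,-1,-1,-1,-1,-1],"slide":[[0,0,0],[0,0,0],[0,0,0],[0,0,0],[-1,-0.16,0],[-1,-0.16,0],[-1,-0.16,0],[-1,-0.16,0]],"turn":[1,1,1,0.78,0,0,0,0]}'
python3 -m jog '{"hand":[-1,-1,-1,-1,-1,-1,-1],"slide":[[-1,-0.16,0],[-1,-0.16,0],[-1,-0.16,0],[-1,-0.16,0],[-1,-0.16,0],[0,0,0],[0,0,0]],"turn":[0,0,0,0,0,0,0]}'
python3 -c "
from h import *
moves(.639,-.023,.067,-.385)"
```

```text
time: 8.68
ee_pos: [0.5314, 0.0425, 0.1323]
ee_rot: [0.191, 0.982, 0.0, 0.0]
force: [0.2, 0.7, 0.2]
width: 1.003
gripper_force: 0.0
time: 9.27
ee_pos: [0.6393, -0.0236, 0.1317]
ee_rot: [0.192, 0.981, -0.0, 0.0]
force: [0.3, 0.3, -0.7]
width: 1.003
gripper_force: 0.0
pos [ 0.6393 -0.0236  0.1317] yaw_y 1.184 | turn units -0.02 slide units after turn [0.02 0.02 2.59] before turn [0.02 0.02 2.59]
```

```bash
python3 -m jog '{"hand":[-1,-1,-1,-1,-1],"slide":[[0,0,0.9],[0,0,0.9],[0,0,0.5],[0,0,0.28],[0,0,0]],"turn":[0,0,0,0,0]}'
python3 -m jog '{"hand":[1,1,1,1,1,1,1,1],"slide":[[0,0,0],[0,0,0],[0,0,0],[0,0,0],[0,0,0],[0,0,0],[0,0,0],[0,0,0]],"turn":[0,0,0,0,0,0,0,0]}'
python3 -m jog '{"hand":[1,1,1,1,1,1],"slide":[[0,0,-0.5],[0,0,-0.5],[0,0,-1],[0,0,-1],[0,0,-1],[0,0,0]],"turn":[0,0,0,0,0,0]}'
python3 -c "
from h import *
moves(.4505,-.017,.12,.068)"
```

```text
time: 9.68
ee_pos: [0.6374, -0.0218, 0.066]
ee_rot: [0.191, 0.982, -0.0, -0.001]
force: [-1.0, 0.5, 0.6]
width: 1.0
gripper_force: 0.0
time: 10.35
ee_pos: [0.6394, -0.0225, 0.0681]
ee_rot: [0.191, 0.982, 0.0, 0.001]
force: [-1.6, -0.4, 6.4]
width: 0.246
gripper_force: 40.0
time: 10.85
ee_pos: [0.6418, -0.0229, 0.1739]
ee_rot: [0.192, 0.981, 0.001, 0.004]
force: [1.9, -0.1, -0.2]
width: 0.243
gripper_force: 39.2
pos [ 0.6418 -0.0229  0.1739] yaw_y 1.185 | turn units -3.78 slide units after turn [7.64 0.75 2.1 ] before turn [ 7.2  -2.67  2.09]
```

```bash
python3 -m jog '{"hand":[1,1,1,1,1,1,1,1],"slide":[[0,0,0],[0,0,0],[0,0,0],[0,0,0],[0.6,0.1,0],[1,0.1,0],[1,0.1,0],[1,0.1,0]],"turn":[-1,-1,-1,-0.78,0,0,0,0]}'
python3 -m jog '{"hand":[1,1,1,1,1,1,1,1],"slide":[[1,0.1,0],[1,0.1,0],[1,0.1,0],[1,0.05,0],[0,0,0.8],[0,0,0.8],[0,0,0],[0,0,0]],"turn":[0,0,0,0,0,0,0,0]}'
python3 -c "
from h import *
moves(.4505,-.017,.036,.068)"
```

```text
time: 11.52
ee_pos: [0.5473, -0.0188, 0.1679]
ee_rot: [-0.034, 0.999, -0.0, 0.0]
force: [-1.1, -0.7, -0.7]
width: 0.251
gripper_force: 39.2
time: 12.18
ee_pos: [0.4476, -0.0169, 0.1276]
ee_rot: [-0.034, 0.999, -0.0, -0.001]
force: [0.3, -0.5, -0.8]
width: 0.248
gripper_force: 39.1
pos [ 0.4476 -0.0169  0.1276] yaw_y 1.639 | turn units 0.0 slide units after turn [-0.12 -0.01  3.66] before turn [-0.12 -0.01  3.66]
```

```bash
python3 -m jog '{"hand":[1,1,1,1,1,1,1],"slide":[[-0.1,0,0.8],[0,0,0.9],[0,0,0.9],[0,0,0.6],[0,0,0.3],[0,0,0.15],[0,0,0]],"turn":[0,0,0,0,0,0,0]}'
python3 -m jog '{"hand":[-1,-1,-1,-1,-1,-1,-1,-1],"slide":[[0,0,0],[0,0,0],[0,0,0],[0,0,0],[0,0,-1],[0,0,-1],[0,0,-1],[0,0,-1]],"turn":[0,0,0,0,0,0,0,0]}'
python3 -c "
from h import *
moves(.599,-.211,.15,.125)"
```

```text
time: 12.77
ee_pos: [0.451, -0.0166, 0.0364]
ee_rot: [-0.034, 0.999, 0.0, 0.0]
force: [-0.5, -0.2, -0.8]
width: 0.244
gripper_force: 39.2
time: 13.43
ee_pos: [0.4503, -0.0166, 0.1375]
ee_rot: [-0.034, 0.999, 0.0, 0.0]
force: [1.2, 0.1, -0.1]
width: 0.998
gripper_force: 0.0
pos [ 0.4503 -0.0166  0.1375] yaw_y 1.639 | turn units -0.47 slide units after turn [-4.93 -8.46 -0.5 ] before turn [-5.4  -8.16 -0.5 ]
```

```bash
python3 -m jog '{"hand":[-1,-1,-1,-1,-1,-1,-1,-1],"slide":[[0,0,0],[-0.58,-1,0],[-0.58,-1,0],[-0.58,-1,0],[-0.58,-1,0],[-0.58,-1,0],[-0.58,-1,0],[-0.58,-1,0]],"turn":[-0.47,0,0,0,0,0,0,0]}'
python3 -m jog '{"hand":[-1,-1,-1,-1],"slide":[[-0.58,-1,0],[-0.3,-0.46,0],[0,0,0],[0,0,0]],"turn":[0,0,0,0]}'
python3 -c "
from h import *
moves(.599,-.211,.067,.125)
a=bot.capture('scene');b=bot.capture('top')
print(fit([a],'yellow',(.605,-.207),lidded(),r=36))"
```

```text
time: 14.1
ee_pos: [0.5737, -0.1788, 0.1364]
ee_rot: [-0.062, 0.998, 0.0, 0.0]
force: [1.2, 0.7, 0.9]
width: 0.996
gripper_force: 0.0
time: 14.43
ee_pos: [0.5992, -0.2115, 0.1359]
ee_rot: [-0.062, 0.998, 0.0, -0.0]
force: [-0.8, 0.1, -0.6]
width: 1.003
gripper_force: 0.0
pos [ 0.5992 -0.2115  0.1359] yaw_y 1.695 | turn units -0.01 slide units after turn [0.   0.02 2.76] before turn [0.   0.02 2.76]
([0.6006, -0.2073, np.float64(1.777)], np.float64(0.074))
```

```bash
python3 -m jog '{"hand":[-1,-1,-1,-1,-1],"slide":[[0,0,0.9],[0,0,0.9],[0,0,0.6],[0,0,0.3],[0,0,0]],"turn":[0,0,0,0,0]}'
python3 -m jog '{"hand":[1,1,1,1,1,1,1,1],"slide":[[0,0,0],[0,0,0],[0,0,0],[0,0,0],[0,0,0],[0,0,0],[0,0,0],[0,0,0]],"turn":[0,0,0,0,0,0,0,0]}'
python3 -m jog '{"hand":[1,1,1,1,1,1],"slide":[[0,0,-0.5],[0,0,-0.5],[0,0,-1],[0,0,-1],[0,0,-1],[0,0,0]],"turn":[0,0,0,0,0,0]}'
python3 -c "
from h import *
moves(.458,-.129,.12,.068)"
```

```text
time: 14.95
ee_pos: [0.598, -0.2096, 0.0671]
ee_rot: [-0.063, 0.998, 0.001, -0.001]
force: [-1.0, 0.4, -0.2]
width: 1.001
gripper_force: 0.0
time: 15.62
ee_pos: [0.5999, -0.2112, 0.0694]
ee_rot: [-0.062, 0.998, -0.0, 0.001]
force: [-0.0, 0.9, 6.4]
width: 0.247
gripper_force: 41.1
time: 16.12
ee_pos: [0.6021, -0.2122, 0.1752]
ee_rot: [-0.062, 0.998, -0.001, 0.004]
force: [1.1, -0.7, -0.4]
width: 0.247
gripper_force: 40.3
pos [ 0.6021 -0.2122  0.1752] yaw_y 1.695 | turn units 0.47 slide units after turn [5.54 3.72 2.15] before turn [5.33 4.03 2.15]
```

```bash
python3 -m jog '{"hand":[1,1,1,1,1,1,1,1],"slide":[[0,0,0],[0.6,0.4,0],[1,0.65,0],[1,0.65,0],[1,0.7,0],[1,0.7,0],[0.94,0.62,0],[0,0,0.6]],"turn":[0.47,0,0,0,0,0,0,0]}'
python3 -m jog '{"hand":[1,1,1,1],"slide":[[0,0,0.8],[0,0,0],[0,0,0],[0,0,0]],"turn":[0,0,0,0]}'
python3 -c "
from h import *
moves(.458,-.129,.037,.068)"
```

```text
time: 16.78
ee_pos: [0.4515, -0.1256, 0.1558]
ee_rot: [-0.035, 0.999, 0.001, 0.0]
force: [0.2, 0.6, -1.9]
width: 0.246
gripper_force: 40.3
time: 17.12
ee_pos: [0.4554, -0.1281, 0.1345]
ee_rot: [-0.034, 0.999, -0.0, 0.0]
force: [1.2, -0.6, -1.3]
width: 0.246
gripper_force: 40.2
pos [ 0.4554 -0.1281  0.1345] yaw_y 1.639 | turn units 0.0 slide units after turn [-0.1  -0.04  3.9 ] before turn [-0.1  -0.04  3.9 ]
```

```bash
python3 -m jog '{"hand":[1,1,1,1,1,1,1],"slide":[[-0.1,0,0.9],[0,0,0.95],[0,0,0.95],[0,0,0.6],[0,0,0.3],[0,0,0.18],[0,0,0]],"turn":[0,0,0,0,0,0,0]}'
python3 -m jog '{"hand":[-1,-1,-1,-1,-1,-1,-1,-1],"slide":[[0,0,0],[0,0,0],[0,0,0],[0,0,0],[0,0,-1],[0,0,-1],[0,0,-1],[0,0,-1]],"turn":[0,0,0,0,0,0,0,0]}'
python3 -m jog '{"hand":[-1,-1,-1,-1,-1,-1],"slide":[[0,0,-1],[0,0,-1],[0,0,-1],[0,0,-0.2],[0,0,0],[0,0,0]],"turn":[0,0,0,0,0,0]}'
python3 - <<'E'
from h import *
moves(.388,-.2805,.20,-.085)
a=bot.capture('scene');b=bot.capture('top');save(a,'s2');save(b,'t2')
cv2.imwrite('pics/c2.png',np.hstack([a['frame'][120:330,140:460],b['frame'][80:290,120:440]])[:,:,::-1])
for c,xy in dict(red=(.60,.245),yellow=(.605,-.207),blue=(.645,-.016)).items():
    for ps in ([a],[b]): print(c,fit(ps,c,xy,openbox,r=36))
for c,xy in dict(red=(.443,.095),yellow=(.458,-.129),blue=(.4505,-.017)).items():
    for ps in ([a],[b]): print('lid',c,fit(ps,c,xy,matlid,r=36))
for t in('red_label','yellow_label','blue_label'):
  for p in(a,b): print(t,[(np.round(d['position'],3).tolist(),round(d['score'],2)) for d in bot.look_for(p,t)][:4])
E
```

```text
time: 17.7
ee_pos: [0.4578, -0.1278, 0.0367]
ee_rot: [-0.034, 0.999, -0.0, 0.0]
force: [-0.7, -0.3, -0.8]
width: 0.25
gripper_force: 40.3
time: 18.37
ee_pos: [0.4571, -0.1276, 0.138]
ee_rot: [-0.034, 0.999, -0.0, 0.0]
force: [1.0, 0.5, -0.2]
width: 1.004
gripper_force: 0.0
time: 18.87
ee_pos: [0.4571, -0.1275, 0.2164]
ee_rot: [-0.034, 0.999, 0.0, 0.0]
force: [0.3, 0.0, 0.2]
width: 0.998
gripper_force: 0.0
pos [ 0.4571 -0.1275  0.2164] yaw_y 1.639 | turn units 1.28 slide units after turn [ 2.24 -6.33  0.65] before turn [ 3.18 -5.91  0.65]
red ([0.6005, 0.2498, np.float64(0.224)], np.float64(0.025))
red ([0.5982, 0.2455, np.float64(1.787)], np.float64(0.015))
yellow ([0.5984, -0.2111, np.float64(1.683)], np.float64(0.068))
yellow ([0.6298, -0.2172, np.float64(0.915)], np.float64(0.731))
blue ([0.64, -0.0201, np.float64(1.178)], np.float64(0.037))
blue ([0.6368, -0.0255, np.float64(1.279)], np.float64(0.228))
lid red ([0.4461, 0.0985, np.float64(0.083)], np.float64(0.033))
lid red ([0.443, 0.0927, np.float64(1.634)], np.float64(0.027))
lid yellow ([0.46, -0.1233, np.float64(0.096)], np.float64(0.069))
lid yellow ([0.4582, -0.1043, np.float64(0.486)], np.float64(0.906))
lid blue ([0.4523, -0.0134, np.float64(0.081)], np.float64(0.052))
lid blue ([0.4496, -0.0197, np.float64(0.074)], np.float64(0.054))
red_label [([0.598, 0.251, 0.023], 0.62), ([0.604, -0.209, 0.019], 0.51), ([0.473, -0.118, 0.015], 0.47)]
red_label [([0.603, 0.249, 0.015], 0.81)]
yellow_label [([0.605, -0.206, 0.024], 0.68)]
yellow_label [([0.638, -0.225, 0.03], 0.62)]
blue_label [([0.64, -0.018, 0.023], 0.8), ([0.403, -0.265, 0.076], 0.21)]
blue_label [([0.643, -0.024, 0.016], 0.82)]
```

View pics/c2.png

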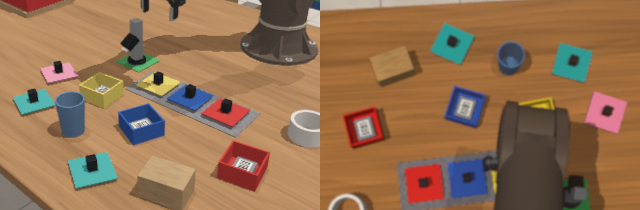

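Left (scene crop): all three boxes are open with labels visible, and the three lids lie flat on the mat. Nothing else has moved. Next is the scanner.

```bash
python3 -m jog '{"hand":[-1,-1,-1,-1,-1,-1,-1,-1],"slide":[[0,0,0],[0,0,0],[0.3,-0.9,0],[0.35,-1,0],[0.35,-1,0],[0.35,-1,0],[0.35,-1,0],[0.35,-1,0]],"turn":[0.64,0.64,0,0,0,0,0,0]}'
python3 -m jog '{"hand":[-1,-1,-1,-1],"slide":[[0.19,-0.43,0],[0,0,0.6],[0,0,0],[0,0,0]],"turn":[0,0,0,0]}'
python3 -c "
from h import *
moves(.388,-.2805,.121,-.085)"
```

```text
time: 19.93
ee_pos: [0.3931, -0.2713, 0.2164]
ee_rot: [0.042, 0.999, 0.0, -0.0]
force: [0.7, 1.2, -0.2]
width: 1.003
gripper_force: 0.0
time: 20.27
ee_pos: [0.3876, -0.2801, 0.201]
ee_rot: [0.043, 0.999, 0.0, -0.001]
force: [0.8, 0.3, -0.2]
width: 1.003
gripper_force: 0.0
pos [ 0.3876 -0.2801  0.201 ] yaw_y 1.486 | turn units -0.0 slide units after turn [-0.02 -0.02  3.2 ] before turn [-0.02 -0.02  3.2 ]
```

```bash
python3 -m jog '{"hand":[-1,-1,-1,-1,-1,-1],"slide":[[0,0,0.7],[0,0,0.9],[0,0,0.8],[0,0,0.5],[0,0,0.3],[0,0,0]],"turn":[0,0,0,0,0,0]}'
python3 -m jog '{"hand":[1,1,1,1,1,1,1,1],"slide":[[0,0,0],[0,0,0],[0,0,0],[0,0,0],[0,0,0],[0,0,0],[0,0,0],[0,0,0]],"turn":[0,0,0,0,0,0,0,0]}' 60
python3 -m jog '{"hand":[1,1,1,1,1,1],"slide":[[0,0,-0.3],[0,0,-0.6],[0,0,-0.9],[0,0,-0.9],[0,0,-0.9],[0,0,0]],"turn":[0,0,0,0,0,0]}'
python3 - <<'E'
from h import *
moves(.48,.247,.195,-.085)
a=bot.capture('scene');b=bot.capture('top')
cv2.imwrite('pics/c3.png',np.hstack([cv2.resize(a['frame'][90:210,220:340],(400,400)),cv2.resize(b['frame'][220:320,320:420],(400,400))])[:,:,::-1])
E
```

```text
time: 20.77
ee_pos: [0.3879, -0.2796, 0.1206]
ee_rot: [0.042, 0.999, 0.001, -0.001]
force: [-1.5, -0.1, 0.1]
width: 1.002
gripper_force: 0.0
time: 21.43
ee_pos: [0.3885, -0.2808, 0.1225]
ee_rot: [0.043, 0.999, -0.0, 0.001]
force: [-0.8, 0.7, 8.0]
width: 0.35
gripper_force: 56.7
time: 21.93
ee_pos: [0.3897, -0.2818, 0.2157]
ee_rot: [0.043, 0.999, -0.001, 0.003]
force: [1.2, -1.0, -1.8]
width: 0.349
gripper_force: 57.3
pos [ 0.3897 -0.2818  0.2157] yaw_y 1.485 | turn units -0.0 slide units after turn [-1.8  21.38  0.79] before turn [-1.79 21.38  0.79]
```

View pics/c3.png

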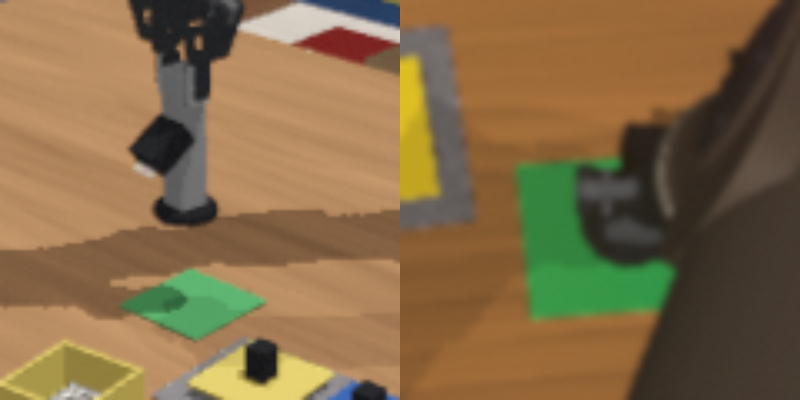

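```bash
python3 - <<'E'
from h import *
s=bot.sense();print(s['ee_pos'])
a=bot.capture('scene')
x,y,z=.3885,-.2808,.2157-.1185
b=a['frame'][90:210,220:340]
x,y=s['ee_pos'][:2]
for n,dz,dx in(('foot mid',.005,0),('foot mid pitched3deg',.005,-.115*np.tan(.052)),('col@125',.125,0)):
    u=proj(a,[x+dx+.002,y+.0035,s['ee_pos'][2]-.1185+dz]);print(n,u,(u+.5-[220,90])*3.333)
g=cv2.cvtColor(a['frame'],cv2.COLOR_RGB2GRAY)
q=np.argwhere(g[143:162,258:292]<45)+[143,258]
print('foot dark px cols',q[:,1].min(),q[:,1].max(),'rows',q[:,0].min(),q[:,0].max())
big=cv2.resize(a['frame'][100:165,240:300],(720,780)[::1],interpolation=cv2.INTER_CUBIC);big=cv2.resize(big,(550,596))
cv2.imwrite('pics/c4.png',big[:,:,::-1])
E
```

```text
[ 0.38828381 -0.2806003   0.21219575]
foot mid [276.58641477 154.2043728 ] [190.26902044 215.65967455]
foot mid pitched3deg [277.94467413 153.58492035] [194.79609889 213.59503951]
col@125 [275.82676514 116.6904065 ] [187.7371082   90.62562487]
foot dark px cols 267 285 rows 143 158
```

View pics/c4.png

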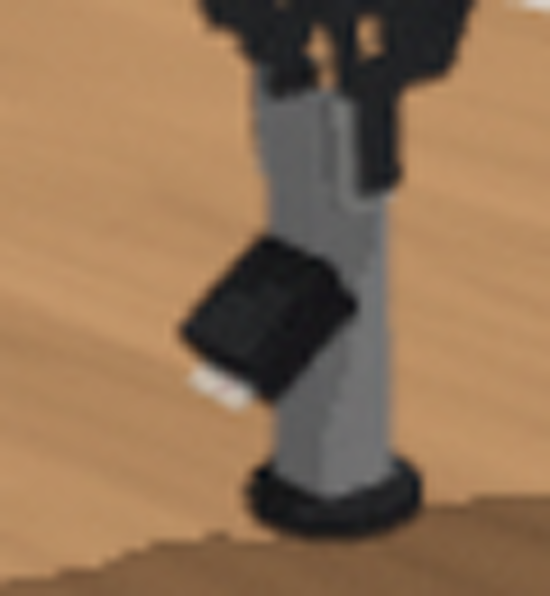

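The scanner is held nearly upright, with about 1.4° of nose-down pitch against the standing column. I'll allow roughly 4 mm for that. Aiming at red now.

```bash
python3 -c "
from h import *
moves(.4884,.2565,.195,-.086)"
```

```text
pos [ 0.3877 -0.2802  0.2113] yaw_y 1.486 | turn units 0.01 slide units after turn [-2.17 21.73  0.66] before turn [-2.19 21.73  0.66]
```

```bash
python3 -m jog '{"hand":[1,1,1,1,1,1,1,1],"slide":[[0,0.4,0],[-0.1,0.7,0],[-0.1,0.9,0],[-0.1,0.9,0],[-0.1,0.9,0],[-0.1,0.9,0],[-0.1,0.9,0],[-0.1,0.9,0]],"turn":[0,0,0,0,0,0,0,0]}'
python3 -m jog '{"hand":[1,1,1,1,1,1,1,1],"slide":[[-0.1,0.9,0],[-0.1,0.9,0],[-0.1,0.9,0],[-0.1,0.9,0],[-0.1,0.9,0],[-0.1,0.9,0],[-0.1,0.9,0],[-0.1,0.9,0]],"turn":[0,0,0,0,0,0,0,0]}'
python3 -m jog '{"hand":[1,1,1,1,1,1,1,1],"slide":[[-0.1,0.9,0],[-0.1,0.9,0],[-0.1,0.9,0],[-0.1,0.9,0],[-0.1,0.9,0.2],[-0.1,0.6,0.3],[0,0.3,0.2],[0,0,0]],"turn":[0,0,0,0,0,0,0,0]}'
python3 - <<'E'
from h import *
moves(.4884,.2565,.195,-.086)
a=bot.capture('scene');b=bot.capture('top');save(a,'r1')
print(fit([a],'red',(.6,.249),openbox,r=36),fit([b],'red',(.6,.246),openbox,r=36))
E
```

```text
time: 22.75
ee_pos: [0.4183, -0.1181, 0.2104]
ee_rot: [0.042, 0.999, 0.0, -0.001]
force: [0.7, 0.1, -2.5]
width: 0.347
gripper_force: 57.3
time: 23.42
ee_pos: [0.4533, 0.0591, 0.2103]
ee_rot: [0.042, 0.999, -0.0, -0.001]
force: [0.6, -0.2, -2.9]
width: 0.347
gripper_force: 57.3
time: 24.08
ee_pos: [0.4791, 0.1924, 0.1919]
ee_rot: [0.041, 0.999, -0.001, -0.002]
force: [-0.6, 0.4, -2.7]
width: 0.35
gripper_force: 57.4
pos [0.4791 0.1924 0.1919] yaw_y 1.489 | turn units 0.03 slide units after turn [-0.15  2.59 -0.13] before turn [-0.16  2.59 -0.13]
([0.5993, 0.249, np.float64(0.213)], np.float64(0.034)) ([0.6104, 0.2186, np.float64(0.824)], np.float64(0.531))
```

View pics/r1.png

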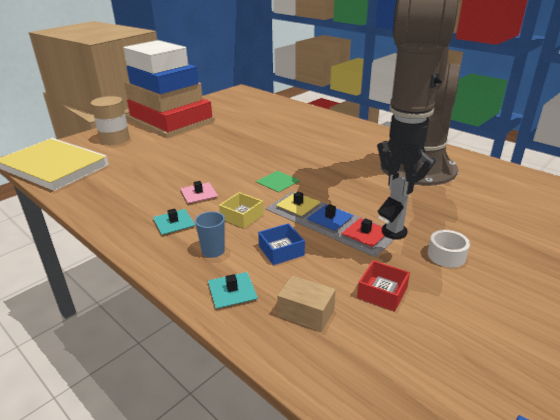

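The scanner is above the mat edge at (396,205), short of the red box at (384,285), and the boxes haven't moved. I'll finish the move and hold.

```bash
python3 -m jog '{"hand":[1,1,1,1,1,1,1,1],"slide":[[-0.05,0.6,0],[-0.05,0.8,0],[-0.05,0.7,0],[0,0.4,0],[0,0.1,0],[0,0,0],[0,0,0],[0,0,0]],"turn":[0,0,0,0,0,0,0,0]}'
python3 -c "
from h import *
moves(.4884,.2565,.195,-.086)"
```

```text
time: 24.85
ee_pos: [0.4903, 0.2537, 0.1941]
ee_rot: [0.043, 0.999, -0.0, -0.0]
force: [0.1, -0.2, -2.6]
width: 0.353
gripper_force: 57.5
pos [0.4903 0.2537 0.1941] yaw_y 1.484 | turn units -0.01 slide units after turn [ 0.09  0.1  -0.04] before turn [ 0.09  0.1  -0.04]
```

```bash
python3 -m jog '{"hand":[1,1,1,1,1,1,1,1],"slide":[[0.06,0.1,0],[0,0,0],[0,0,0],[0,0,0],[0,0,0],[0,0,0],[0,0,0],[0,0,0]],"turn":[0,0,0,0,0,0,0,0]}'
for i in 1; do python3 -m jog '{"hand":[1,1,1,1,1,1,1,1],"slide":[[0,0,0],[0,0,0],[0,0,0],[0,0,0],[0,0,0],[0,0,0],[0,0,0],[0,0,0]],"turn":[0,0,0,0,0,0,0,0]}'; done
python3 - <<'E'
from h import *
a=bot.capture('scene');b=bot.capture('top')
cv2.imwrite('pics/r2.png',np.hstack([cv2.resize(a['frame'][170:310,340:450],(471,600),interpolation=2),cv2.resize(b['frame'][180:270,130:180],(320,600)[:2],interpolation=2)])[:,:,::-1])
moves(.4894,-.2025,.195,-.086)
E
```

```text
time: 25.52
ee_pos: [0.489, 0.2578, 0.1941]
ee_rot: [0.043, 0.999, 0.0, 0.0]
force: [-0.2, 0.4, -3.1]
width: 0.351
gripper_force: 57.5
time: 26.18
ee_pos: [0.489, 0.2579, 0.1941]
ee_rot: [0.043, 0.999, 0.0, 0.0]
force: [0.3, -0.7, -2.8]
width: 0.349
gripper_force: 57.5
pos [0.4889 0.2578 0.1941] yaw_y 1.486 | turn units 0.01 slide units after turn [ -1.6  -18.34  -0.04] before turn [ -1.58 -18.34  -0.04]
```

View pics/r2.png

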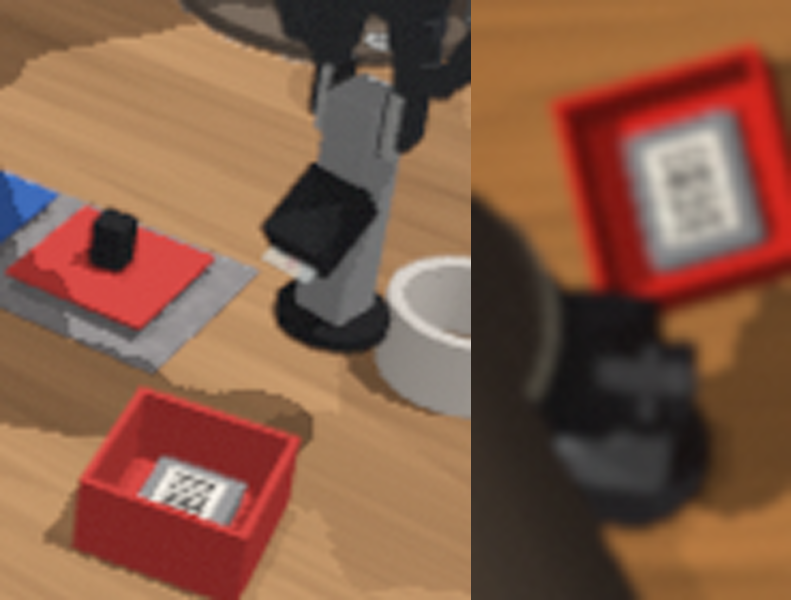

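The scanner stands over the table at (333,310) in the left panel, facing the red label at (190,490). No beam is drawn. The column looks tilted, so I'll compare it with a projected upright column.

```bash
python3 - <<'E'
from h import *
a=bot.capture('scene');s=bot.sense();x,y,z=s['ee_pos']
f=.194-.1185
for th in(0,.03,.06,.1):
    # pitch about grip
    def P(fx,h):
        dx,dz=fx,h-.125; X=dx*np.cos(th)+dz*np.sin(th); Z=-dx*np.sin(th)+dz*np.cos(th)
        c,s_=np.cos(-.086),np.sin(-.086)
        u=proj(a,[x+X*c+.002,y+X*s_+.0035,f+.125+Z]); return ((u+.5-[340,170])*[4.28,4.286]).round().astype(int).tolist()
    print(th,'foot',P(0,.005),'coltop',P(0,.14),'window',P(.033,.062))
E
```

```text
0 foot [336, 320] coltop [376, 96] window [314, 254]
0.03 foot [340, 317] coltop [376, 97] window [316, 255]
0.06 foot [344, 314] coltop [375, 97] window [318, 255]
0.1 foot [350, 310] coltop [374, 97] window [321, 254]
```

```bash
cat >> h.py <<'E'
def scanpts(p,x,y,f,yaw,th=0,ro=0,b=(.002,.0035)):
    M=R.from_euler('z',yaw)*R.from_euler('y',th)*R.from_euler('x',ro)
    return np.array([proj(p,np.array([x+b[0],y+b[1],f+.125])+M.apply([q[0],0,q[1]-.125])) for q in((0,.005),(0,.14),(.033,.062))])
E
python3 - <<'E'
from h import *
a=bot.capture('scene');s=bot.sense();x,y,z=s['ee_pos']
obs0=np.array([[293,403],[291,83],[203,313]])/8+[240,130]-.5
p0=scanpts(a,.388,-.2805,.004,-.086);print('standing obs-pred',(obs0-p0).round(1).tolist())
obs1=np.array([[334,496],[0,0],[222,388]])/9.17+[240,100]-.5
print('lifted');[print(th,(obs1-scanpts(a,.388,-.2805,.2122-.1185,-.086,th))[[0,2]].round(1).tolist()) for th in(0,.03,.06)]
obs2=np.array([[333,312],[0,0],[288,263]])/[4.28,4.286]+[340,170]-.5
print('red');[print(th,ro,(obs2-scanpts(a,x,y,z-.1185,-.086,th,ro))[[0,2]].round(1).tolist()) for th in(-.05,0,.03,.06) for ro in(-.04,0,.04)]
E
```

```text
standing obs-pred [[-1.1, -0.2], [-0.5, -0.6], [-3.8, 1.5]]
lifted
0 [[-0.8, -0.6], [-4.2, 2.0]]
0.03 [[-1.6, -0.2], [-4.7, 1.9]]
0.06 [[-2.5, 0.2], [-5.2, 1.8]]
red
-0.05 -0.04 [[2.6, -2.0], [-4.4, 2.6]]
-0.05 0 [[0.8, -2.9], [-5.4, 2.1]]
-0.05 0.04 [[-1.1, -3.8], [-6.4, 1.7]]
0 -0.04 [[1.0, -0.9], [-5.2, 2.5]]
0 0 [[-0.8, -1.9], [-6.2, 2.0]]
0 0.04 [[-2.6, -2.8], [-7.2, 1.5]]
0.03 -0.04 [[0.1, -0.3], [-5.6, 2.5]]
0.03 0 [[-1.7, -1.2], [-6.6, 2.0]]
0.03 0.04 [[-3.6, -2.1], [-7.6, 1.5]]
0.06 -0.04 [[-0.8, 0.4], [-6.1, 2.5]]
0.06 0 [[-2.6, -0.5], [-7.1, 2.0]]
0.06 0.04 [[-4.5, -1.4], [-8.1, 1.5]]
```

The held scanner matches an upright model within about 1–2°, well inside tolerance. I'll hold a bit longer, then move to yellow.

```bash
python3 -m jog '{"hand":[1,1,1,1,1,1],"slide":[[0,0,0],[0,0,0],[0,0,0],[0,0,0],[0,0,0],[0,0,0]],"turn":[0,0,0,0,0,0]}'
python3 -m jog '{"hand":[1,1,1,1,1,1,1,1],"slide":[[0,-0.4,0],[-0.05,-0.7,0],[-0.05,-0.9,0],[-0.05,-0.9,0],[-0.05,-0.9,0],[-0.05,-0.9,0],[-0.05,-0.9,0],[-0.05,-0.9,0]],"turn":[0,0,0,0,0,0,0,0]}'
python3 -m jog '{"hand":[1,1,1,1,1,1,1,1],"slide":[[-0.1,-0.9,0],[-0.1,-0.9,0],[-0.1,-0.9,0],[-0.1,-0.9,0],[-0.1,-0.9,0],[-0.1,-0.9,0],[-0.1,-0.9,0],[-0.1,-0.9,0]],"turn":[0,0,0,0,0,0,0,0]}'
python3 -m jog '{"hand":[1,1,1,1,1,1,1,1],"slide":[[-0.1,-0.9,0],[-0.1,-0.9,0],[-0.1,-0.9,0],[-0.1,-0.7,0],[-0.05,-0.4,0],[0,-0.14,0],[0,0,0],[0,0,0]],"turn":[0,0,0,0,0,0,0,0]}'
python3 - <<'E'
from h import *
moves(.4894,-.2025,.195,-.086)
a=bot.capture('scene');b=bot.capture('top')
print(fit([a],'yellow',(.6,-.21),openbox,r=36),fit([b],'yellow',(.6,-.212),openbox,r=36))
print([(np.round(d['position'],3).tolist(),round(d['score'],2)) for p in(a,b) for d in bot.look_for(p,'yellow_label')])
cv2.imwrite('pics/y2.png',np.hstack([cv2.resize(a['frame'][110:240,200:320],(480,520),interpolation=2),cv2.resize(b['frame'][170:270,310:360],(260,520),interpolation=2)])[:,:,::-1])
E
```

```text
time: 26.88
ee_pos: [0.489, 0.2578, 0.1941]
ee_rot: [0.043, 0.999, 0.0, 0.0]
force: [0.9, -0.2, -2.8]
width: 0.35
gripper_force: 57.5
time: 27.55
ee_pos: [0.4835, 0.0933, 0.1942]
ee_rot: [0.043, 0.999, -0.0, 0.0]
force: [-0.4, -0.3, -2.4]
width: 0.348
gripper_force: 57.5
time: 28.22
ee_pos: [0.4879, -0.0877, 0.1942]
ee_rot: [0.043, 0.999, -0.0, 0.0]
force: [1.0, 0.6, -2.6]
width: 0.349
gripper_force: 57.5
time: 28.88
ee_pos: [0.4912, -0.1839, 0.194]
ee_rot: [0.042, 0.999, 0.0, -0.0]
force: [-0.3, -0.2, -2.1]
width: 0.347
gripper_force: 57.5
pos [ 0.4912 -0.1839  0.194 ] yaw_y 1.486 | turn units 0.01 slide units after turn [ 0.01 -0.75 -0.04] before turn [ 0.01 -0.75 -0.04]
([0.5989, -0.2105, np.float64(0.089)], np.float64(0.068)) ([0.5991, -0.1851, np.float64(0.926)], np.float64(0.672))
[([0.602, -0.209, 0.024], 0.94), ([0.457, 0.102, 0.018], 0.72), ([0.613, -0.181, 0.019], 0.58)]
```

View pics/y2.png

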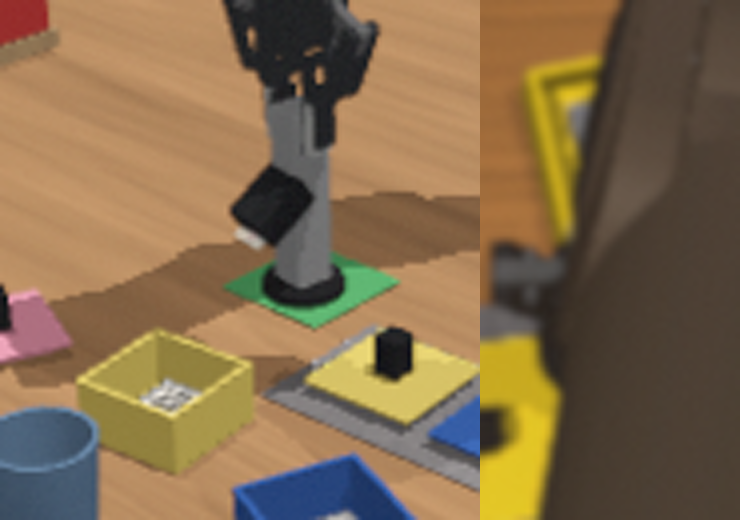

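Left panel: the yellow box is unmoved at (165,400) with its label visible, and the scanner needs 19 mm more in −y. I'll finish the move and hold.

```bash
python3 -m jog '{"hand":[1,1,1,1,1,1,1,1],"slide":[[0,-0.4,0],[0,-0.25,0],[0,-0.1,0],[0,0,0],[0,0,0],[0,0,0],[0,0,0],[0,0,0]],"turn":[0,0,0,0,0,0,0,0]}'
python3 -m jog '{"hand":[1,1,1,1,1,1,1,1],"slide":[[0,0,0],[0,0,0],[0,0,0],[0,0,0],[0,0,0],[0,0,0],[0,0,0],[0,0,0]],"turn":[0,0,0,0,0,0,0,0]}'
python3 -m jog '{"hand":[1,1,1,1,1,1,1,1],"slide":[[0,0,0],[0,0,0],[0,0,0],[0,0,0],[0,0,0],[0,0,0],[0,0,0],[0,0,0]],"turn":[0,0,0,0,0,0,0,0]}'
python3 - <<'E'
from h import *
a=bot.capture('scene');b=bot.capture('top')
print(fit([a],'yellow',(.6,-.21),openbox,r=36),fit([a],'blue',(.64,-.02),openbox,r=36),fit([b],'blue',(.637,-.024),openbox,r=36))
moves(.5274,-.014,.195,-.086)
E
```

```text
time: 29.75
ee_pos: [0.4898, -0.2033, 0.194]
ee_rot: [0.042, 0.999, 0.0, -0.0]
force: [0.2, -0.1, -2.5]
width: 0.347
gripper_force: 57.5
time: 30.42
ee_pos: [0.4898, -0.2036, 0.1941]
ee_rot: [0.043, 0.999, 0.0, 0.0]
force: [-0.9, -0.1, -3.4]
width: 0.348
gripper_force: 57.5
time: 31.08
ee_pos: [0.4898, -0.2036, 0.1941]
ee_rot: [0.043, 0.999, 0.0, 0.0]
force: [0.5, 0.3, -1.6]
width: 0.353
gripper_force: 57.5
([0.5992, -0.2102, np.float64(0.088)], np.float64(0.07)) ([0.64, -0.0202, np.float64(-0.392)], np.float64(0.037)) ([0.64, -0.0262, np.float64(1.289)], np.float64(0.244))
pos [ 0.4897 -0.2036  0.194 ] yaw_y 1.486 | turn units 0.01 slide units after turn [-0.85  7.69 -0.04] before turn [-0.86  7.68 -0.04]
```

```bash
python3 -m jog '{"hand":[1,1,1,1,1,1,1,1],"slide":[[0,0.5,0],[-0.1,0.9,0],[-0.1,1,0],[-0.1,1,0],[-0.1,1,0],[-0.15,1,0],[-0.1,1,0],[-0.1,0.7,0]],"turn":[0,0,0,0,0,0,0,0]}'
python3 -m jog '{"hand":[1,1,1,1,1,1,1,1],"slide":[[-0.1,0.4,0],[0,0.19,0],[0,0,0],[0,0,0],[0,0,0],[0,0,0],[0,0,0],[0,0,0]],"turn":[0,0,0,0,0,0,0,0]}'
python3 -m jog '{"hand":[1,1,1,1,1,1,1,1],"slide":[[0,0,0],[0,0,0],[0,0,0],[0,0,0],[0,0,0],[0,0,0],[0,0,0],[0,0,0]],"turn":[0,0,0,0,0,0,0,0]}'
python3 -m jog '{"hand":[1,1,1,1,1,1,1,1],"slide":[[0,0,0],[0,0,0],[0,0,0],[0,0,0],[0,0,0],[0,0,0],[0,0,0],[0,0,0]],"turn":[0,0,0,0,0,0,0,0]}'
python3 - <<'E'
from h import *
a=bot.capture('scene');b=bot.capture('top')
print(fit([a],'blue',(.64,-.02),openbox,r=36),fit([b],'red',(.598,.246),openbox,r=36),fit([b],'yellow',(.598,-.213),openbox,r=36))
moves(.385,-.279,.225,-.086)
cv2.imwrite('pics/b2.png',np.hstack([cv2.resize(a['frame'][140:280,220:350],(480,517),interpolation=2),cv2.resize(b['frame'][150:270,230:300],(302,517),interpolation=2)])[:,:,::-1])
E
```

```text
time: 31.85
ee_pos: [0.5238, -0.0257, 0.1941]
ee_rot: [0.042, 0.999, 0.0, 0.0]
force: [0.5, 0.8, -2.7]
width: 0.353
gripper_force: 57.5
time: 32.52
ee_pos: [0.5272, -0.0146, 0.1941]
ee_rot: [0.043, 0.999, -0.0, 0.0]
force: [0.7, 0.1, -2.6]
width: 0.352
gripper_force: 57.5
time: 33.18
ee_pos: [0.5273, -0.0139, 0.1941]
ee_rot: [0.042, 0.999, 0.0, 0.0]
force: [-0.4, 0.3, -3.4]
width: 0.35
gripper_force: 57.5
time: 33.85
ee_pos: [0.5273, -0.0139, 0.1941]
ee_rot: [0.043, 0.999, 0.0, 0.0]
force: [0.3, 1.2, -2.7]
width: 0.353
gripper_force: 57.5
([0.64, -0.0202, np.float64(-0.392)], np.float64(0.036)) ([0.5981, 0.2455, np.float64(0.216)], np.float64(0.012)) ([0.5973, -0.2147, np.float64(1.72)], np.float64(0.063))
pos [ 0.5273 -0.0139  0.1941] yaw_y 1.486 | turn units 0.01 slide units after turn [  4.76 -11.05  -1.24] before turn [  4.77 -11.05  -1.24]
```

View pics/b2.png

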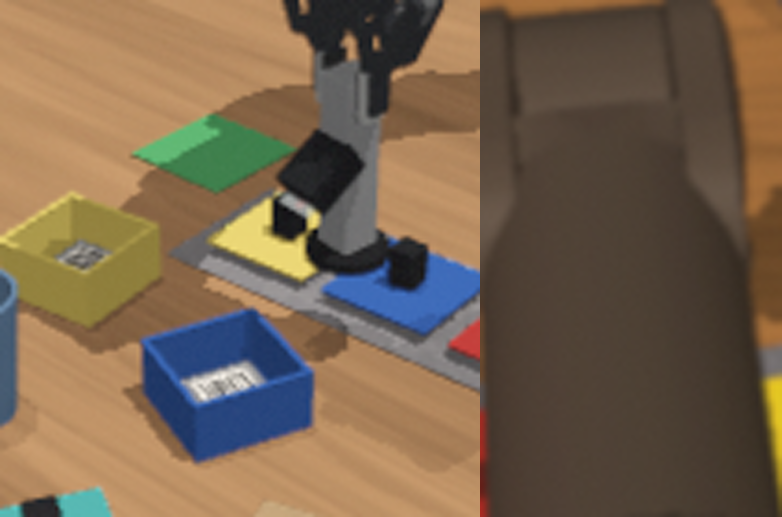

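The scanner points at the blue label, (225,385) in the left panel, with the blue box unmoved. Before returning it I'll measure the now-empty pad.

```bash
python3 - <<'E'
from h import *
a=bot.capture('scene');b=bot.capture('top')
print(fit([a],'green',(.385,-.277),padm,z=.002,r=28),fit([b],'green',(.385,-.28),padm,z=.002,r=28))
E
python3 -m jog '{"hand":[1,1,1,1,1,1,1,1],"slide":[[0.1,-0.3,-0.4],[0.3,-0.6,-0.4],[0.4,-0.9,-0.4],[0.4,-0.9,0],[0.4,-0.9,0],[0.4,-0.9,0],[0.4,-0.9,0],[0.4,-0.9,0]],"turn":[0,0,0,0,0,0,0,0]}'
python3 -m jog '{"hand":[1,1,1,1,1,1,1,1],"slide":[[0.4,-0.9,0],[0.4,-0.9,0],[0.4,-0.9,0],[0.4,-0.9,0],[0.3,-0.7,0],[0.1,-0.4,0],[0,0,0],[0,0,0]],"turn":[0,0,0,0,0,0,0,0]}'
python3 - <<'E'
from h import *
a=bot.capture('scene');b=bot.capture('top')
print(fit([a],'green',(.385,-.277),padm,z=.002,r=28),fit([b],'green',(.385,-.28),padm,z=.002,r=28))
moves(.385,-.279,.130,-.086)
E
```

```text
([0.3849, -0.2753, np.float64(1.583)], np.float64(0.039)) ([0.3815, -0.282, np.float64(1.585)], np.float64(0.015))
time: 34.72
ee_pos: [0.4432, -0.1664, 0.2249]
ee_rot: [0.043, 0.999, -0.0, 0.0]
force: [-0.6, -0.8, -2.7]
width: 0.351
gripper_force: 57.5
time: 35.38
ee_pos: [0.3845, -0.2776, 0.2244]
ee_rot: [0.043, 0.999, 0.0, 0.0]
force: [-0.6, 0.8, -3.0]
width: 0.35
gripper_force: 57.5
([0.385, -0.2753, np.float64(1.583)], np.float64(0.034)) ([0.3807, -0.2793, np.float64(1.538)], np.float64(0.163))
pos [ 0.3851 -0.2766  0.2242] yaw_y 1.487 | turn units 0.02 slide units after turn [-0.   -0.1   3.77] before turn [-0.   -0.1   3.77]
```

```bash
python3 -m jog '{"hand":[1,1,1,1,1,1,1,1],"slide":[[0.12,-0.1,0.4],[0,0,0.8],[0,0,0.9],[0,0,0.9],[0,0,0.6],[0,0,0.3],[0,0,0.1],[0,0,0]],"turn":[0,0,0,0,0,0,0,0]}'
python3 -m jog '{"hand":[1,1,1],"slide":[[0,0,0.05],[0,0,0],[0,0,0]],"turn":[0,0,0]}'
```

```text
time: 36.15
ee_pos: [0.3816, -0.2793, 0.124]
ee_rot: [0.042, 0.999, 0.0, -0.0]
force: [0.1, -0.2, -2.2]
width: 0.351
gripper_force: 57.5
time: 36.4
ee_pos: [0.3816, -0.2801, 0.1235]
ee_rot: [0.042, 0.999, -0.0, 0.001]
force: [0.3, -1.2, -3.2]
width: 0.35
gripper_force: 57.5
```

```bash
python3 -m jog '{"hand":[1,1,1,1],"slide":[[0,0,0.06],[0,0,0.04],[0,0,0],[0,0,0]],"turn":[0,0,0,0]}'
```

```text
time: 36.73
ee_pos: [0.382, -0.2804, 0.1224]
ee_rot: [0.043, 0.999, -0.0, 0.001]
force: [-4.6, 4.5, 23.8]
width: 0.352
gripper_force: 60.2
```

```bash
python3 -m jog '{"hand":[1,1],"slide":[[0,0,-0.04],[0,0,0]],"turn":[0,0]}'
python3 -m jog '{"hand":[-1,-1,-1,-1,-1,-1,-1,-1],"slide":[[0,0,0],[0,0,0],[0,0,0],[0,0,0],[0,0,0],[0,0,-0.5],[0,0,-1],[0,0,-1]],"turn":[0,0,0,0,0,0,0,0]}'
python3 -m jog '{"hand":[-1,-1,-1,-1],"slide":[[0,0,-1],[0,0,-0.5],[0,0,0],[0,0,0]],"turn":[0,0,0,0]}'
python3 - <<'E'
from h import *
moves(.4578,-.1278,.2,.068)
a=bot.capture('scene');b=bot.capture('top')
cv2.imwrite('pics/p2.png',np.hstack([cv2.resize(a['frame'][120:200,240:320],(400,400),interpolation=2),cv2.resize(b['frame'][240:310,330:400],(400,400),interpolation=2)])[:,:,::-1])
for c,xy in dict(red=(.598,.247),yellow=(.599,-.212),blue=(.637,-.023)).items(): print(c,fit([a],c,xy,openbox,r=36),fit([b],c,xy,openbox,r=36))
E
```

```text
time: 36.9
ee_pos: [0.3818, -0.2802, 0.1224]
ee_rot: [0.043, 0.999, -0.0, 0.001]
force: [-2.0, 1.8, 12.2]
width: 0.358
gripper_force: 59.1
time: 37.57
ee_pos: [0.3803, -0.2795, 0.1838]
ee_rot: [0.043, 0.999, 0.0, -0.001]
force: [0.7, 0.3, 0.1]
width: 0.996
gripper_force: 0.0
time: 37.9
ee_pos: [0.3814, -0.2801, 0.2216]
ee_rot: [0.042, 0.999, -0.0, 0.001]
force: [-0.6, 0.3, -0.8]
width: 0.999
gripper_force: 0.0
pos [ 0.3814 -0.2801  0.2216] yaw_y 1.486 | turn units -1.27 slide units after turn [-3.46  5.87  0.87] before turn [-2.53  6.33  0.87]
red ([0.6201, 0.2712, np.float64(0.222)], np.float64(0.056)) ([0.6186, 0.2679, np.float64(0.229)], np.float64(0.015))
yellow ([0.5985, -0.2109, np.float64(1.67)], np.float64(0.066)) ([0.598, -0.2159, np.float64(0.128)], np.float64(0.051))
blue ([0.64, -0.0202, np.float64(1.179)], np.float64(0.036)) ([0.6388, -0.0266, np.float64(1.273)], np.float64(0.238))
```

View pics/p2.png

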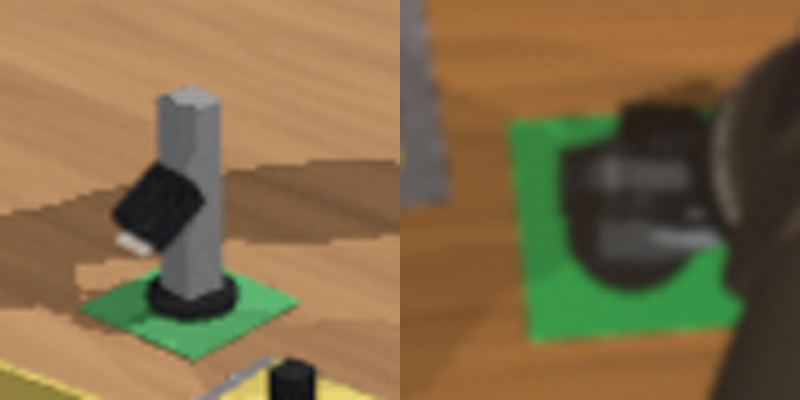

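The scanner stands upright, centred on its pad. The red box has been knocked about 2 cm and is now near (.6194,.2695); the other two are unmoved. Closing yellow first.

```bash
python3 -m jog '{"hand":[-1,-1,-1,-1,-1,-1,-1,-1],"slide":[[0,0,0],[0,0,0],[-0.58,1,0],[-0.58,1,0],[-0.58,1,0],[-0.58,1,0],[-0.58,1,0],[-0.56,0.87,0]],"turn":[-0.64,-0.63,0,0,0,0,0,0]}' 40
python3 -m jog '{"hand":[-1,-1,-1,-1,-1,-1,-1,-1],"slide":[[0,0,1],[0,0,1],[0,0,1],[0,0,1],[0,0,1],[0,0,1],[0,0,0],[0,0,0]],"turn":[0,0,0,0,0,0,0,0]}'
python3 -c "
from h import *
moves(.4578,-.1278,.037,.068)"
```

```text
time: 38.67
ee_pos: [0.4573, -0.1258, 0.2201]
ee_rot: [-0.034, 0.999, 0.0, -0.001]
force: [0.8, -0.1, 0.2]
width: 1.001
gripper_force: 0.0
time: 39.33
ee_pos: [0.4559, -0.1275, 0.07]
ee_rot: [-0.034, 0.999, 0.0, -0.002]
force: [0.7, 0.2, 1.2]
width: 1.0
gripper_force: 0.0
pos [ 0.4559 -0.1275  0.07  ] yaw_y 1.638 | turn units -0.01 slide units after turn [-0.08 -0.02  1.32] before turn [-0.08 -0.02  1.32]
```

```bash
python3 -m jog '{"hand":[-1,-1,-1,-1],"slide":[[-0.04,0,0.7],[0,0,0.4],[0,0,0.22],[0,0,0]],"turn":[0,0,0,0]}'
python3 -m jog '{"hand":[1,1,1,1,1,1,1,1],"slide":[[0,0,0],[0,0,0],[0,0,0],[0,0,0],[0,0,0],[0,0,0],[0,0,0],[0,0,0]],"turn":[0,0,0,0,0,0,0,0]}'
python3 -m jog '{"hand":[1,1,1,1,1,1,1,1],"slide":[[0,0,-0.5],[0,0,-0.5],[0,0,-1],[0,0,-1],[0,0,-1],[0,0,-0.6],[0,0,0],[0,0,0]],"turn":[0,0,0,0,0,0,0,0]}'
python3 -c "
from h import *
moves(.599,-.212,.11,.12)"
```

```text
time: 39.67
ee_pos: [0.4582, -0.1276, 0.038]
ee_rot: [-0.034, 0.999, 0.0, -0.001]
force: [-0.3, -0.4, -0.7]
width: 0.997
gripper_force: 0.0
time: 40.33
ee_pos: [0.4589, -0.1277, 0.0388]
ee_rot: [-0.034, 0.999, -0.0, 0.0]
force: [-0.1, 1.0, 5.7]
width: 0.248
gripper_force: 39.5
time: 41.0
ee_pos: [0.4589, -0.1276, 0.1538]
ee_rot: [-0.034, 0.999, -0.0, 0.001]
force: [0.7, 0.2, -1.2]
width: 0.249
gripper_force: 39.6
pos [ 0.4589 -0.1276  0.1538] yaw_y 1.638 | turn units -0.44 slide units after turn [-5.16 -4.02  1.76] before turn [-5.36 -3.74  1.76]
```

```bash
python3 -m jog '{"hand":[1,1,1,1,1,1,1,1],"slide":[[0,0,0],[-0.5,-0.4,0],[-0.9,-0.7,0],[-0.9,-0.7,0],[-1,-0.8,0],[-1,-0.8,0],[-0.6,-0.42,0],[-0.26,-0.2,0]],"turn":[-0.44,0,0,0,0,0,0,0]}'
python3 -m jog '{"hand":[1,1,1,1,1],"slide":[[0,0,0.8],[0,0,0.8],[0,0,0],[0,0,0],[0,0,0]],"turn":[0,0,0,0,0]}'
python3 - <<'E'
from h import *
moves(.600,-.212,.0735,.12)
a=bot.capture('scene');save(a,'yl')
E
```

```text
time: 41.67
ee_pos: [0.5999, -0.2133, 0.1511]
ee_rot: [-0.06, 0.998, -0.0, -0.001]
force: [0.6, 0.2, -1.6]
width: 0.248
gripper_force: 39.5
time: 42.08
ee_pos: [0.5984, -0.2117, 0.1136]
ee_rot: [-0.06, 0.998, 0.0, -0.0]
force: [0.1, 0.3, -0.4]
width: 0.243
gripper_force: 39.5
pos [ 0.5984 -0.2117  0.1136] yaw_y 1.691 | turn units 0.0 slide units after turn [-0.06 -0.02  1.6 ] before turn [-0.06 -0.02  1.6 ]
```

```bash
python3 -m jog '{"hand":[1,1,1,1,1,1,1,1],"slide":[[-0.03,0,0.4],[0,0,0.4],[0,0,0.3],[0,0,0.2],[0,0,0.15],[0,0,0.1],[0,0,0],[0,0,0]],"turn":[0,0,0,0,0,0,0,0]}'
```

```text
time: 42.8
ee_pos: [0.5995, -0.2119, 0.0746]
ee_rot: [-0.06, 0.998, 0.0, 0.0]
force: [0.2, -0.6, -0.5]
width: 0.243
gripper_force: 39.5
```

```bash
python3 -m jog '{"hand":[1,1,1],"slide":[[0,0,0.05],[0,0,0],[0,0,0]],"turn":[0,0,0]}'
python3 -m jog '{"hand":[-1,-1,-1,-1,-1,-1,-1,-1],"slide":[[0,0,0],[0,0,0],[0,0,0],[0,0,0],[0,0,0],[0,0,-1],[0,0,-1],[0,0,-1]],"turn":[0,0,0,0,0,0,0,0]}'
python3 - <<'E'
from h import *
moves(.451,-.0166,.15,.068)
a=bot.capture('scene');b=bot.capture('top')
print('y',fit([a],'yellow',(.6,-.211),lidded(),r=36),'old lidded fit .0746 cost')
for c,xy in dict(red=(.619,.27),blue=(.638,-.023)).items(): print(c,fit([a],c,xy,openbox,r=36),fit([b],c,xy,openbox,r=36))
E
```

```text
time: 43.05
ee_pos: [0.5995, -0.2119, 0.0735]
ee_rot: [-0.06, 0.998, -0.0, 0.0]
force: [0.7, -0.1, -0.5]
width: 0.248
gripper_force: 39.5
time: 43.72
ee_pos: [0.599, -0.2117, 0.1489]
ee_rot: [-0.06, 0.998, 0.0, -0.001]
force: [0.5, -1.1, 0.1]
width: 1.004
gripper_force: 0.0
pos [ 0.599  -0.2117  0.1489] yaw_y 1.691 | turn units 0.43 slide units after turn [ 5.38  8.19 -0.04] before turn [ 4.94  8.46 -0.04]
y ([0.6006, -0.2068, np.float64(0.18)], np.float64(0.078)) old lidded fit .0746 cost
red ([0.6211, 0.2721, np.float64(0.222)], np.float64(0.027)) ([0.6186, 0.2679, np.float64(0.228)], np.float64(0.017))
blue ([0.64, -0.0201, np.float64(-0.394)], np.float64(0.037)) ([0.6382, -0.0252, np.float64(-0.299)], np.float64(0.234))
```

```bash
python3 -m jog '{"hand":[-1,-1,-1,-1,-1,-1,-1,-1],"slide":[[0,0,0],[0.5,0.8,0],[0.66,1,0],[0.66,1,0],[0.66,1,0],[0.66,1,0],[0.66,1,0],[0.66,1,0]],"turn":[0.43,0,0,0,0,0,0,0]}'
python3 -m jog '{"hand":[-1,-1,-1,-1,-1,-1,-1,-1],"slide":[[0.6,0.9,0],[0.3,0.49,0],[0,0,0.8],[0,0,0.9],[0,0,0.9],[0,0,0.6],[0,0,0],[0,0,0]],"turn":[0,0,0,0,0,0,0,0]}'
python3 -c "
from h import *
moves(.451,-.0166,.0375,.068)"
```

```text
time: 44.48
ee_pos: [0.4753, -0.0489, 0.1479]
ee_rot: [-0.034, 0.999, 0.0, -0.0]
force: [0.3, 1.1, -0.2]
width: 0.996
gripper_force: 0.0
time: 45.15
ee_pos: [0.451, -0.0169, 0.0678]
ee_rot: [-0.034, 0.999, -0.0, -0.001]
force: [0.8, -0.1, -0.3]
width: 0.999
gripper_force: 0.0
pos [ 0.451  -0.0169  0.0678] yaw_y 1.639 | turn units 0.0 slide units after turn [-0.    0.01  1.21] before turn [-0.    0.01  1.21]
```

```bash
python3 -m jog '{"hand":[-1,-1,-1,-1],"slide":[[0,0,0.6],[0,0,0.4],[0,0,0.21],[0,0,0]],"turn":[0,0,0,0]}'
python3 -m jog '{"hand":[1,1,1,1,1,1,1,1],"slide":[[0,0,0],[0,0,0],[0,0,0],[0,0,0],[0,0,0],[0,0,0],[0,0,0],[0,0,0]],"turn":[0,0,0,0,0,0,0,0]}'
python3 -m jog '{"hand":[1,1,1,1,1,1,1,1],"slide":[[0,0,-0.5],[0,0,-0.5],[0,0,-1],[0,0,-1],[0,0,-1],[0,0,-0.6],[0,0,0],[0,0,0]],"turn":[0,0,0,0,0,0,0,0]}'
python3 -c "
from h import *
moves(.6395,-.023,.11,-.388)"
```

```text
time: 45.48
ee_pos: [0.4517, -0.0168, 0.0381]
ee_rot: [-0.034, 0.999, 0.0, -0.0]
force: [0.3, -0.2, 0.5]
width: 0.999
gripper_force: 0.0
time: 46.15
ee_pos: [0.452, -0.0168, 0.0385]
ee_rot: [-0.034, 0.999, 0.0, 0.0]
force: [-1.1, 0.1, 6.6]
width: 0.245
gripper_force: 39.2
time: 46.82
ee_pos: [0.4521, -0.0167, 0.1536]
ee_rot: [-0.034, 0.999, 0.0, 0.001]
force: [-0.1, -0.5, -1.6]
width: 0.243
gripper_force: 39.8
pos [ 0.4521 -0.0167  0.1536] yaw_y 1.639 | turn units 3.8 slide units after turn [-7.03  2.6   1.76] before turn [-7.46 -0.76  1.76]
```

```bash
python3 -m jog '{"hand":[1,1,1,1,1,1,1,1],"slide":[[0,0,0],[0,0,0],[0,0,0],[0,0,0],[-0.6,0.25,0],[-1,0.35,0],[-1,0.35,0],[-1,0.35,0]],"turn":[1,1,1,0.8,0,0,0,0]}'
python3 -m jog '{"hand":[1,1,1,1,1,1,1,1],"slide":[[-1,0.4,0],[-1,0.4,0],[-0.9,0.35,0],[-0.53,0.15,0],[0,0,0.8],[0,0,0.8],[0,0,0],[0,0,0]],"turn":[0,0,0,0,0,0,0,0]}'
python3 -c "
from h import *
moves(.6395,-.023,.0735,-.388)"
```

```text
time: 47.48
ee_pos: [0.5474, -0.0206, 0.1515]
ee_rot: [0.192, 0.981, -0.0, -0.001]
force: [0.6, -0.1, -1.2]
width: 0.247
gripper_force: 39.7
time: 48.15
ee_pos: [0.6372, -0.023, 0.1108]
ee_rot: [0.193, 0.981, -0.001, -0.002]
force: [0.1, 1.4, -0.4]
width: 0.244
gripper_force: 39.7
pos [ 0.6372 -0.023   0.1108] yaw_y 1.183 | turn units 0.0 slide units after turn [-0.09  0.04  1.49] before turn [-0.09  0.04  1.49]
```

```bash
python3 -m jog '{"hand":[1,1,1,1,1,1,1,1],"slide":[[-0.03,0.02,0.3],[0,0,0.35],[0,0,0.3],[0,0,0.2],[0,0,0.15],[0,0,0.15],[0,0,0],[0,0,0]],"turn":[0,0,0,0,0,0,0,0]}'
```

```text
time: 48.82
ee_pos: [0.6399, -0.0228, 0.0768]
ee_rot: [0.192, 0.981, 0.0, -0.0]
force: [-0.2, 0.2, 0.2]
width: 0.244
gripper_force: 39.7
```

```bash
python3 -m jog '{"hand":[1,1,1,1],"slide":[[0,0,0.08],[0,0,0.05],[0,0,0],[0,0,0]],"turn":[0,0,0,0]}'
python3 -m jog '{"hand":[-1,-1,-1,-1,-1,-1,-1,-1],"slide":[[0,0,0],[0,0,0],[0,0,0],[0,0,0],[0,0,0],[0,0,-1],[0,0,-1],[0,0,-1]],"turn":[0,0,0,0,0,0,0,0]}'
python3 - <<'E'
from h import *
moves(.4442,.0956,.15,.068)
a=bot.capture('scene');b=bot.capture('top')
print('b',fit([a],'blue',(.64,-.021),lidded(),r=36))
print('y',fit([a],'yellow',(.6,-.211),lidded(),r=36),fit([b],'yellow',(.6,-.211),lidded(),r=36))
for c,xy in dict(red=(.619,.27)).items(): print(c,fit([a],c,xy,openbox,r=36),fit([b],c,xy,openbox,r=36))
E
```

```text
time: 49.15
ee_pos: [0.6399, -0.0228, 0.0736]
ee_rot: [0.193, 0.981, 0.0, 0.0]
force: [0.1, -0.8, -1.0]
width: 0.251
gripper_force: 39.7
time: 49.82
ee_pos: [0.6394, -0.0229, 0.1491]
ee_rot: [0.193, 0.981, -0.0, -0.001]
force: [0.4, -0.3, -0.3]
width: 0.999
gripper_force: 0.0
pos [ 0.6394 -0.0229  0.1491] yaw_y 1.183 | turn units -3.8 slide units after turn [ 7.47  5.26 -0.03] before turn [ 9.02  1.44 -0.03]
b ([0.6406, -0.02, np.float64(1.15)], np.float64(0.043))
y ([0.6008, -0.2075, np.float64(0.177)], np.float64(0.075)) ([0.5965, -0.2155, np.float64(1.706)], np.float64(0.058))
red ([0.621, 0.272, np.float64(0.224)], np.float64(0.028)) ([0.6185, 0.2682, np.float64(0.222)], np.float64(0.017))
```

```bash
python3 -m jog '{"hand":[-1,-1,-1,-1,-1,-1,-1,-1],"slide":[[0,0,0],[0,0,0],[0,0,0],[0,0,0],[0.97,0.68,0],[1,0.7,0],[1,0.7,0],[1,0.7,0]],"turn":[-1,-1,-1,-0.8,0,0,0,0]}'
python3 -m jog '{"hand":[-1,-1,-1,-1,-1,-1,-1,-1],"slide":[[1,0.7,0],[1,0.7,0],[1,0.7,0],[0.5,0.38,0],[0,0,0.8],[0,0,0.9],[0,0,0.9],[0,0,0.6]],"turn":[0,0,0,0,0,0,0,0]}'
python3 -m jog '{"hand":[-1,-1],"slide":[[0,0,0],[0,0,0]],"turn":[0,0]}'
python3 -c "
from h import *
moves(.4442,.0956,.0375,.068)"
```

```text
time: 50.58
ee_pos: [0.5346, 0.0401, 0.148]
ee_rot: [-0.034, 0.999, 0.0, -0.0]
force: [0.3, 0.5, 0.3]
width: 1.001
gripper_force: 0.0
time: 51.25
ee_pos: [0.4437, 0.0955, 0.0669]
ee_rot: [-0.034, 0.999, -0.0, -0.001]
force: [0.8, -0.8, 0.3]
width: 0.998
gripper_force: 0.0
time: 51.42
ee_pos: [0.4439, 0.0954, 0.0681]
ee_rot: [-0.034, 0.999, -0.0, -0.001]
force: [-0.9, 0.8, 0.2]
width: 0.999
gripper_force: 0.0
pos [0.4439 0.0954 0.0681] yaw_y 1.639 | turn units 0.0 slide units after turn [-0.01  0.01  1.22] before turn [-0.01  0.01  1.22]
```

```bash
python3 -m jog '{"hand":[-1,-1,-1,-1],"slide":[[0,0,0.6],[0,0,0.4],[0,0,0.21],[0,0,0]],"turn":[0,0,0,0]}'
python3 -m jog '{"hand":[1,1,1,1,1,1,1,1],"slide":[[0,0,0],[0,0,0],[0,0,0],[0,0,0],[0,0,0],[0,0,0],[0,0,0],[0,0,0]],"turn":[0,0,0,0,0,0,0,0]}'
python3 -m jog '{"hand":[1,1,1,1,1,1,1,1],"slide":[[0,0,-0.5],[0,0,-0.5],[0,0,-1],[0,0,-1],[0,0,-1],[0,0,-0.6],[0,0,0],[0,0,0]],"turn":[0,0,0,0,0,0,0,0]}'
python3 -c "
from h import *
moves(.6205,.2705,.11,.225)"
```

```text
time: 51.75
ee_pos: [0.4446, 0.0956, 0.0384]
ee_rot: [-0.034, 0.999, -0.0, -0.0]
force: [0.4, 0.3, 0.3]
width: 0.999
gripper_force: 0.0
time: 52.42
ee_pos: [0.4448, 0.0957, 0.0388]
ee_rot: [-0.034, 0.999, 0.0, 0.0]
force: [-1.4, -0.5, 6.4]
width: 0.244
gripper_force: 39.3
time: 53.08
ee_pos: [0.4449, 0.0957, 0.1538]
ee_rot: [-0.034, 0.999, 0.0, 0.001]
force: [-0.5, -0.5, -0.6]
width: 0.244
gripper_force: 39.6
pos [0.4449 0.0957 0.1538] yaw_y 1.639 | turn units -1.3 slide units after turn [-8.4   5.25  1.77] before turn [-7.48  6.49  1.77]
```

```bash
python3 -m jog '{"hand":[1,1,1,1,1,1,1,1],"slide":[[0,0,0],[0,0,0],[-0.6,0.4,0],[-1,0.6,0],[-1,0.65,0],[-1,0.65,0],[-1,0.65,0],[-1,0.65,0]],"turn":[-0.65,-0.65,0,0,0,0,0,0]}'
python3 -m jog '{"hand":[1,1,1,1,1,1,1,1],"slide":[[-1,0.6,0],[-1,0.6,0],[-0.6,0.35,0],[-0.2,0.1,0],[0,0,0.8],[0,0,0.8],[0,0,0],[0,0,0]],"turn":[0,0,0,0,0,0,0,0]}'
python3 - <<'E'
from h import *
moves(.6205,.2705,.0735,.225)
b=bot.capture('scene');print(fit([b],'red',(.62,.271),openbox,r=36))
E
```

```text
time: 53.75
ee_pos: [0.561, 0.2152, 0.1513]
ee_rot: [-0.112, 0.994, -0.0, -0.001]
force: [0.2, -0.1, -1.5]
width: 0.246
gripper_force: 39.6
time: 54.42
ee_pos: [0.6185, 0.2691, 0.1114]
ee_rot: [-0.112, 0.994, -0.001, -0.002]
force: [0.3, 0.2, -0.8]
width: 0.246
gripper_force: 39.6
pos [0.6185 0.2691 0.1114] yaw_y 1.795 | turn units -0.01 slide units after turn [-0.1   0.04  1.51] before turn [-0.1   0.04  1.51]
([0.6208, 0.2715, np.float64(1.779)], np.float64(0.299))
```

```bash
python3 -m jog '{"hand":[1,1,1,1,1,1,1,1],"slide":[[-0.03,0.04,0.3],[0,0,0.35],[0,0,0.3],[0,0,0.2],[0,0,0.15],[0,0,0.2],[0,0,0.08],[0,0,0]],"turn":[0,0,0,0,0,0,0,0]}'
python3 -m jog '{"hand":[1,1],"slide":[[0,0,0],[0,0,0]],"turn":[0,0]}'
```

```text
time: 55.13
ee_pos: [0.6205, 0.2714, 0.0734]
ee_rot: [-0.112, 0.994, -0.0, -0.0]
force: [0.4, 0.2, -0.6]
width: 0.248
gripper_force: 39.6
time: 55.3
ee_pos: [0.6208, 0.2716, 0.0741]
ee_rot: [-0.112, 0.994, 0.0, 0.0]
force: [0.2, 0.2, -1.1]
width: 0.248
gripper_force: 39.6
```

```bash
python3 -m jog '{"hand":[-1,-1,-1,-1,-1,-1,-1,-1],"slide":[[0,0,0.02],[0,0,0],[0,0,0],[0,0,0],[0,0,0],[0,0,-1],[0,0,-1],[0,0,-1]],"turn":[0,0,0,0,0,0,0,0]}'
python3 -m jog '{"hand":[-1,-1,-1,-1,-1,-1,-1,-1],"slide":[[0,0,-1],[0,0,-1],[0,0,-1],[0,0,-1],[0.6,0.8,0],[0.6,0.8,0],[0.6,0.8,0],[0.6,0.8,0]],"turn":[0,0,0,0,0,0,0,0]}'
python3 -m jog '{"hand":[-1,-1,-1,-1,-1,-1,-1,-1],"slide":[[0.6,0.8,0],[0.6,0.8,0],[0.6,0.8,0],[0.6,0.8,0],[0.6,0.8,0],[0.6,0.8,0],[0,0,0],[0,0,0]],"turn":[0,0,0,0,0,0,0,0]}'
python3 - <<'E'
from h import *
a=bot.capture('scene');b=bot.capture('top')
for c,xy in dict(red=(.62,.271),yellow=(.6,-.211),blue=(.64,-.021)).items(): print(c,fit([a],c,xy,lidded(),r=38),fit([b],c,xy,lidded(),r=38))
cv2.imwrite('pics/end.png',np.hstack([cv2.resize(a['frame'][110:350,140:500],(480,320),interpolation=2),cv2.resize(b['frame'][90:310,100:430],(480*320//320,320),interpolation=2)])[:,:800,::-1])
cv2.imwrite('pics/end.png',np.vstack([cv2.resize(a['frame'][110:340,150:490],(444,300)),cv2.resize(b['frame'][90:310,110:435],(444,300))])[:,:,::-1])
E
```

```text
time: 55.97
ee_pos: [0.6202, 0.2713, 0.1489]
ee_rot: [-0.112, 0.994, -0.0, -0.001]
force: [0.3, 0.3, 0.3]
width: 0.995
gripper_force: 0.0
time: 56.63
ee_pos: [0.5434, 0.3366, 0.2486]
ee_rot: [-0.112, 0.994, 0.0, 0.0]
force: [0.1, 0.7, 0.6]
width: 0.999
gripper_force: 0.0
time: 57.3
ee_pos: [0.4282, 0.4344, 0.2485]
ee_rot: [-0.114, 0.994, 0.0, -0.0]
force: [1.5, -0.2, 0.4]
width: 0.999
gripper_force: 0.0
red ([0.6206, 0.2728, np.float64(0.233)], np.float64(0.023)) ([0.619, 0.2687, np.float64(0.208)], np.float64(0.031))
yellow ([0.6011, -0.2077, np.float64(0.161)], np.float64(0.078)) ([0.5971, -0.2149, np.float64(1.69)], np.float64(0.051))
blue ([0.6406, -0.02, np.float64(1.151)], np.float64(0.045)) ([0.6387, -0.0263, np.float64(1.158)], np.float64(0.089))
```

View pics/end.png

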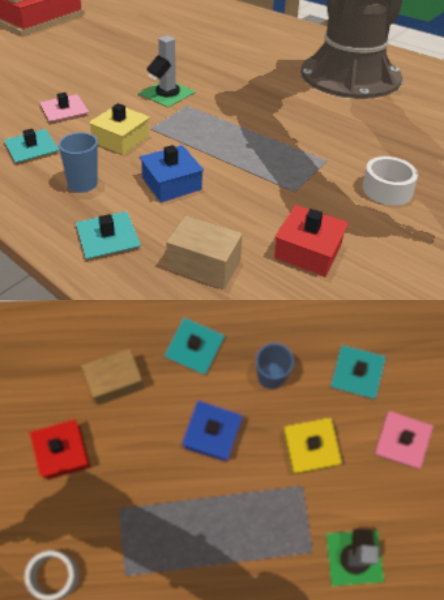

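All three boxes show closed with their lids level, the scanner is upright on its pad, and the bystanders are in place. Handing in.

```bash
python3 -c "
from bench import bot
print(bot.close_job())"
```

```text
the job is handed in; nothing more can be done
None
```

The job is handed in at about 57 s of the 210 s allowed: labels scanned red, yellow, blue (no read signal to confirm; aimed from measured positions), scanner back upright on its pad, all three boxes closed with their own lids, and no bystander looked displaced in the final pictures.

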